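Hang the staining baskets on the drip tree and start the drying timer

TASK

Hang every loose staining basket by the eye of its handle on a free branch of the rotating drip tree, one basket to a branch, turning the tree by its knob so that the free branch points out of the guard's opening. When all of them hang, push the drying timer's plunger fully down and let it spring back, leaving the baskets hanging quietly. Do not tip over any of the bottles, the canister or the cup standing around.

Things in the scene. Friction and masses are not known exactly. Their poses are not given: they have to be found in the camera images.
- tab_0 (a point): staining basket 0 (all are alike, about 160 g; one may be absent: None): steel basket 40 x 54 x 42 mm (x, y, z) with an upright strap handle, 130 mm high in all. This point: centre of the flat tab at the handle's top, where it is gripped from above, 115 mm above the underside; the tab is 10 mm thick (x), 30 mm wide (y), from 104 to 130 mm up. Site axes: z up, x along the eye's axis.
- eye_0 (a point): basket 0: eye of its handle, a through opening along x, 26 mm wide, from 46 to 90 mm above the underside; the strap round it is 10 mm thick along x. This point: on the handle's middle line 86 mm above the underside (29 mm under the tab point), 4 mm under the eye's upper edge; it lies on the branch's axis when the basket hangs.
- tab_1 (a point): staining basket 1 (all are alike, about 160 g; one may be absent: None): steel basket 40 x 54 x 42 mm (x, y, z) with an upright strap handle, 130 mm high in all. This point: centre of the flat tab at the handle's top, where it is gripped from above, 115 mm above the underside; the tab is 10 mm thick (x), 30 mm wide (y), from 104 to 130 mm up. Site axes: z up, x along the eye's axis.
- eye_1 (a point): basket 1: eye of its handle, a through opening along x, 26 mm wide, from 46 to 90 mm above the underside; the strap round it is 10 mm thick along x. This point: on the handle's middle line 86 mm above the underside (29 mm under the tab point), 4 mm under the eye's upper edge; it lies on the branch's axis when the basket hangs.
- tab_2 (a point): staining basket 2 (all are alike, about 160 g; one may be absent: None): steel basket 40 x 54 x 42 mm (x, y, z) with an upright strap handle, 130 mm high in all. This point: centre of the flat tab at the handle's top, where it is gripped from above, 115 mm above the underside; the tab is 10 mm thick (x), 30 mm wide (y), from 104 to 130 mm up. Site axes: z up, x along the eye's axis.
- eye_2 (a point): basket 2: eye of its handle, a through opening along x, 26 mm wide, from 46 to 90 mm above the underside; the strap round it is 10 mm thick along x. This point: on the handle's middle line 86 mm above the underside (29 mm under the tab point), 4 mm under the eye's upper edge; it lies on the branch's axis when the basket hangs.
- tab_3 (a point): staining basket 3 (all are alike, about 160 g; one may be absent: None): steel basket 40 x 54 x 42 mm (x, y, z) with an upright strap handle, 130 mm high in all. This point: centre of the flat tab at the handle's top, where it is gripped from above, 115 mm above the underside; the tab is 10 mm thick (x), 30 mm wide (y), from 104 to 130 mm up. Site axes: z up, x along the eye's axis.
- eye_3 (a point): basket 3: eye of its handle, a through opening along x, 26 mm wide, from 46 to 90 mm above the underside; the strap round it is 10 mm thick along x. This point: on the handle's middle line 86 mm above the underside (29 mm under the tab point), 4 mm under the eye's upper edge; it lies on the branch's axis when the basket hangs.
- branch_1 (a point): free branch 1 of the drip tree, a steel rod 8 mm thick; this point: centre of the rod at its seat, 80 mm from the tree's axis, 160 mm over the table. Site axes are the rotor's, not the branch's. Best hung while it points out of the guard's opening.
- branch_2 (a point): free branch 2 of the drip tree, a steel rod 8 mm thick; this point: centre of the rod at its seat, 80 mm from the tree's axis, 160 mm over the table. Site axes are the rotor's, not the branch's. Five branches stand 72 degrees apart; counterclockwise from above: 0 (with a like basket fixed on it), then 1, 2, 3, 4 (free).
- branch_3 (a point): free branch 3 of the drip tree, a steel rod 8 mm thick; this point: centre of the rod at its seat, 80 mm from the tree's axis, 160 mm over the table. Site axes are the rotor's, not the branch's. The rod runs out from the hub, dips 5 mm to the seat, then rises 4 mm to 102 mm from the axis and ends in an upturned tip: top 18 mm above this point, 112 mm from the axis. A cross pin 36 mm long, 56 mm from the axis, stops a basket sliding in.
- branch_4 (a point): free branch 4 of the drip tree, a steel rod 8 mm thick; this point: centre of the rod at its seat, 80 mm from the tree's axis, 160 mm over the table. Site axes are the rotor's, not the branch's. A basket hangs by its eye, the strap across the branch, the basket below. There is room for one basket on each.
- knob (a point): grip point of the knob on top of the drip tree, on the tree's vertical axis, 195 mm over the table: an upright black bar 56 mm long, 16 mm thick, from 171 to 211 mm over the table, on a hub of 16 mm radius. x of this point runs along the bar (and away from branch 0), y across it. Turning the bar about the vertical turns all branches; clear above.
- rotor (a joint): angle of the drip tree's rotor (rad), positive counterclockwise from above; at 0 branch 0 points to the middle of the guard's opening, branch j does at -1.2566*j or a whole turn more or less. Limits +-7. It has 0.08 N m of friction and stays where it is left.
- opening (a point): middle of the opening of the sheet metal guard round the drip tree, 132 mm from its axis at the branches' height; the point's -x points straight out of the opening. The guard (inner radius 130 mm, 130 mm high) stands round the back and sides; the opening spans 60 degrees to either side, towards the robot. The tree's foot is a tray 138 mm in radius, 8 mm high.
- timer: drying timer: grey box 76 x 70 x 40 mm, fixed; origin under its centre. A round black sprung plunger of 34 mm diameter stands in a metal collar on top.
- plunger_top (a point): centre of the plunger's top face; pushed straight down.
- plunger (a joint): travel of the plunger (m): 0 up, 0.014 fully down; 8 N at full stroke; springs back.
- rinse_bottle: tall red bottle 44 x 214 mm, bystander; origin under its centre, z along its axis
- stain_bottle: dark bottle 44 x 94 mm, bystander; origin under its centre, z along its axis
- wash_reagent: white bottle 58 x 138 mm, bystander; origin under its centre, z along its axis
- strip_canister: white canister with green lid 44 x 93 mm, bystander; origin under its centre, z along its axis
- sample_cup_2: white cup with yellow lid 49 x 60 mm, bystander; origin under its centre, z along its axis

How it is judged:
By the outcome, as a careful person would: the job done as asked, in the order asked, and still so for the second after the job is handed in, with the robot touching nothing.
Of carrier_0, carrier_1, carrier_2, carrier_3 only 3 to 4 are there at a start; the rules pass over those that are not, and their reading is None.
At some moment in a run one of carrier_0, carrier_1, carrier_2, carrier_3 may be knocked a few centimetres aside while the robot is not near it.
It also fails if it takes over 210 s, if anything falls off the work surface, if the arm or the gripper's body presses on something with over 40 N, if the wrist force passes 120 N, or if a joint passes its speed limit or range.

ROBOT

A 7-joint arm with a two-finger parallel gripper is mounted at the origin on a cart in front of the work surface, level with it; the furniture and walls round the work are solid. World frame = base frame: x ahead of the robot, y to its left, z up, the work surface at z = 0. Lengths are in m, angles in rad, forces in N, time in s.
With the tool pointing down it reaches from about 0.4 to 0.85 m from the base axis. Payload 10.4 kg.
Tool frame: the origin (TCP) lies between the finger pads; the fingertips stand tcp_to_tips ahead of it and the grasp point (between the pads) lies 8 mm behind it (tcp_to_tips is the distance from the TCP to the fingertips, in m); z points along the fingers, y is the line along which they close (so a half turn about z gives the same grasp; the last joint's range is limited). The gripper opens to 85 mm and grips with 20 to 120 N. Pads are 22 mm wide; open, the fingers measure 114 mm over their backs; the gripper's body (76 mm by 85 mm) begins 54 mm behind the grasp point. The pads swing forward as they close: fully open they stand 13 mm farther back than shut.
Start: joints at [-1.217, 0.332, -0.065, 1.46, 0.022, 1.35, -0.088], TCP at [0.23, 0.581, 0.242] pointing down, gripper open.
Joint ranges: [-2.6, 2.6], [-0.5, 2.12], [-1.47, 1.34], [0.16, 2.42], [-1.27, 4.41], [0.06, 2.06], [-2.6, 2.6]. Speed limits (rad/s): [2.22, 2.22, 2.79, 2.79, 3.14, 3.14, 3.14].

INTERFACE

Orientations are given as a unit quaternion [x, y, z, w].
In Python, from workcell import * gives the robot as it stands.
- The arm moves only by the tool apply_moves, never from a script. Its argument "rows" is a list of rows, each an object of numbers: "x", "y", "z": the shift along the tool's x, y, z in mm; "ax", "ay", "az": the turn, a rotation vector about the tool's x, y, z in degrees; "gripper": the closure, from 0 (fully open) to 1 (shut). A call has 1 to 5 rows; each row shifts and turns the commanded pose from where the row before left it, along the tool's axes as they then stand; what a row does not reach is not made up. A row lasts 1/12 s, in which the tool goes at most 41.7 mm and 7.16 degrees, less where a joint would pass 70% of its speed; a pose out of reach is approached as far as the arm can. A call with a gripper value outside its range is refused whole. The fingers move at their own pace and stop on an object; "newtons" is the grip in N (left out, the last holds). Time passes only in rows, so rows that do not move let the fingers close. It gives the time, the measured TCP pose, the force, the opening and the grip force at its end, in the units of the state.
- get_obs(): the state, without advancing time (a new reading comes with each control period).
- camera(name): name is "side" or "top"; returns a dict with "color" (384x512x3 uint8, red, green, blue), "fov_y" (degrees; the focal length in pixels is half the picture's height over the tangent of half this angle, whatever the lens; pixels are square), "cx", "cy" (the principal point, pixels), "rvec" (rotation vector, rad) and "tvec" (3), from world to camera coordinates, as OpenCV has them. Camera axes: x right, y down, z forward; pixel columns grow to the right and rows downward; lengths in m; the calibration is good to about 2 mm. A picture is of the moment at which its call begins. There is no depth.
- hand_in(): hands the job in; it is judged then, once.
The state is a dict: "clock": time; "joint_pos": joint angles; "joint_velocities": joint speeds; "tau": joint torques, N m; "position": TCP position; "ee_rot": TCP orientation; "ft_force": force on the tool from outside, world axes, zero at the start; "torque": the same for the moment, N m; "grip_width": opening from 0.0 (shut) to 1.0 (fully open); "grasp_force": force on a finger pad.
Only numpy, scipy, OpenCV 4.12 (cv2) and the standard library are available. Lean on these libraries where they do the work, as an engineer would, in place of code of your own. Each camera call takes 0.05 s, during which the arm holds its last target. There are 200 camera calls.

## Working session

There is one attempt and no reset: what is moved stays moved. The work goes in short steps, Python scripts to look and compute and a tool call to move; the robot and the scene stay as the last step left them, time stands still between calls to the robot, and variables do not carry over. Pictures are saved under pics/ and viewed, at most 14 in all, crops included, and the job is handed in when it is done.

Besides the shell and the picture viewer there is one more tool, called after "Request:" as name(argument=value, ...), one argument or row to a line, values as JSON. apply_moves: Moves the arm, as the interface text tells. Its arguments: {"type":"object","properties":{"rows":{"type":"array","items":{"type":"object","properties":{"x":{"type":"number"},"y":{"type":"number"},"z":{"type":"number"},"ax":{"type":"number"},"ay":{"type":"number"},"az":{"type":"number"},"gripper":{"type":"number"}}}},"newtons":{"type":"number"}},"required":["rows"]}

```bash
mkdir -p pics; ls; cat > h.py <<'E'
from workcell import *
import numpy as np, cv2
from scipy.spatial.transform import Rotation as R
def cam(n,save=None):
    c=camera(n); 
    if save: cv2.imwrite('pics/'+save,c['color'][:,:,::-1])
    return c
def K(c):
    f=192/np.tan(np.radians(c['fov_y'])/2)
    return np.array([[f,0,c['cx']],[0,f,c['cy']],[0,0,1]])
def proj(c,P): return cv2.projectPoints(np.array(P,float).reshape(-1,1,3),np.array(c['rvec'],float),np.array(c['tvec'],float),K(c),None)[0][:,0]
def atz(c,uv,z):
    Rm=cv2.Rodrigues(np.array(c['rvec'],float))[0]; t=np.array(c['tvec'],float)
    o=-Rm.T@t; d=Rm.T@np.linalg.inv(K(c))@np.array([uv[0],uv[1],1.])
    return o+d*(z-o[2])/d[2]
E
python3 - <<'E'
from h import *
o=get_obs(); print(o)
import workcell; print([k for k in dir(workcell) if k[0]!='_'])
for n in('top','side'):
    c=cam(n); print(n,{k:c[k] for k in c if k!='color'})
    cv2.imwrite(f'pics/{n}0.png',cv2.resize(c['color'][:,:,::-1],(800,600),interpolation=cv2.INTER_CUBIC))
    Rm=cv2.Rodrigues(np.array(c['rvec'],float))[0]; print(-Rm.T@np.array(c['tvec']))
E
```

```text
pics
{'clock': 0.0, 'joint_pos': array([-1.21664744,  0.33286932, -0.0646813 ,  1.46095597,  0.02164807,
        1.34987258, -0.08849135]), 'joint_velocities': array([-0.00022216,  0.00111343, -0.00095194,  0.00045829,  0.00196471,
        0.00097063,  0.00110426]), 'tau': array([ 5.58630218e-04, -6.25468254e+01,  4.95485903e-02, -3.91579807e+01,
        1.62644841e-02,  1.02538057e-02,  2.32587939e-05]), 'position': array([0.22983497, 0.58082369, 0.24151047]), 'ee_rot': array([ 1.87251081e-01,  9.82311833e-01, -7.00584693e-04, -7.35750430e-05]), 'ft_force': array([0.06584032, 0.2324709 , 1.14393994]), 'torque': array([ 0.06033412, -0.01835698,  0.01938566]), 'grasp_force': 0.0, 'grip_width': 0.9967503563572219}
['MotionError', 'camera', 'get_obs', 'hand_in', 'tcp_to_tips']
top {'fov_y': 45.24874586875894, 'cx': 246.855393564282, 'cy': 200.12022867046213, 'rvec': array([ 2.17980945, -2.14839645,  0.0973403 ]), 'tvec': array([-0.1040072 ,  0.58823802,  1.33112021])}
[ 0.45245515 -0.11174204  1.3825775 ]
side {'fov_y': 44.804869613791794, 'cx': 258.3172320784949, 'cy': 195.23029978096136, 'rvec': array([2.18288115, 0.04946953, 0.003229  ]), 'tvec': array([-0.5973337 ,  0.05107581,  1.32911306])}
[ 0.6165062  -1.03725814  0.81851907]
```

View pics/top0.png

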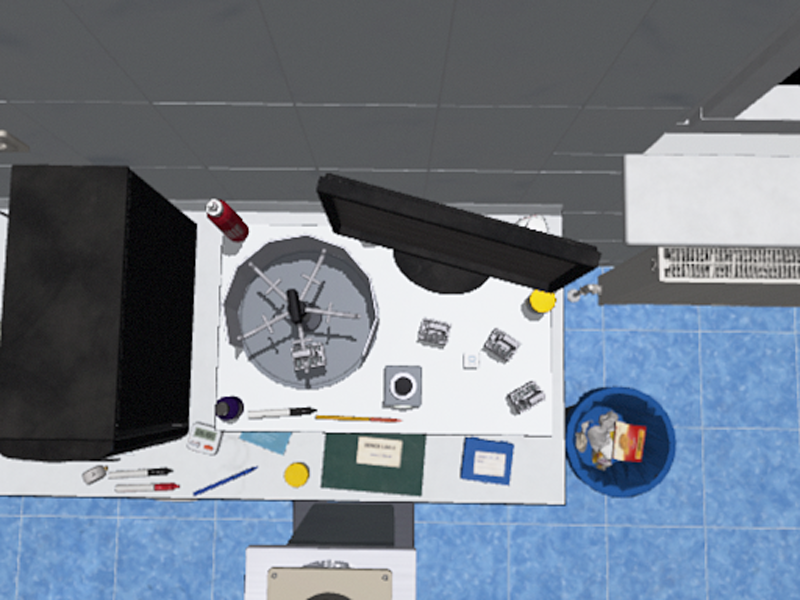

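View pics/side0.png

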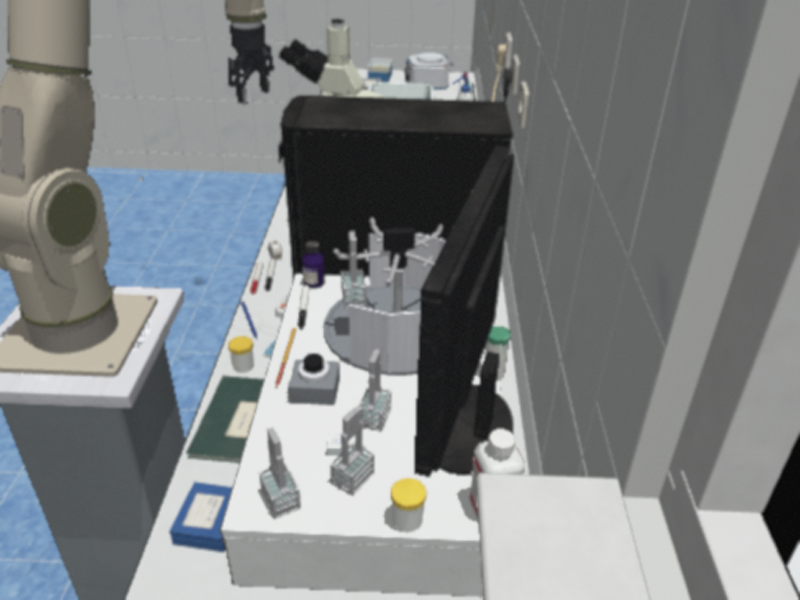

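The top view shows three baskets, near (434,332), (502,345) and (525,397) in the enlarged picture. The tree is at about (297,310), with its occupied branch pointing out of the opening, and the timer is at (403,386). A monitor stands behind. Next I'll zoom in.

```bash
python3 - <<'E'
from h import *
t=cam('top'); s=cam('side')
a=t['color'][190:270,250:360]; b=t['color'][145:255,135:250]
A=cv2.resize(a,(800,582),interpolation=cv2.INTER_CUBIC)
cv2.imwrite('pics/t1.png',A[:,:,::-1])
S=s['color'][215:335,150:290]; cv2.imwrite('pics/s1.png',cv2.resize(S,(700,600),interpolation=cv2.INTER_CUBIC)[:,:,::-1])
def P(uv,z): return atz(t,np.array(uv)/1.5625,z).round(3)
print('knob',P((294,305),.211)); print('hub tips',P((296,252),0))
print('plunger',P((403,386),.055)); 
for n,uv in dict(b0=(434,332),b1=(502,345),b2=(525,397)).items(): print(n,P(uv,.04))
print('red bottle top',P((214,206),.214),'yellow lid',P((542,301),.06),'dark',P((226,408),.094),'cup front',P((297,475),.06))
print('red base',P((235,232),0),'edges',P((217,430),0),P((563,435),0),P((563,215),0))
print('monitor edge',[P((590,285),z) for z in(.2,.3,.4)],[P((330,225),z) for z in(.2,.3,.4)],'box',P((195,230),.3),P((190,430),.3))
E
```

```text
knob [0.582 0.053 0.211]
hub tips [0.709 0.082 0.   ]
plunger [ 0.452 -0.13   0.055]
b0 [ 0.554 -0.186  0.04 ]
b1 [ 0.531 -0.313  0.04 ]
b2 [ 0.436 -0.355  0.04 ]
red bottle top [0.745 0.19  0.214] yellow lid [ 0.612 -0.384  0.06 ] dark [0.409 0.185 0.094] cup front [0.289 0.06  0.06 ]
red base [0.747 0.202 0.   ] edges [0.364 0.223 0.   ] [ 0.365 -0.434  0.   ] [ 0.789 -0.438  0.   ]
monitor edge [array([ 0.623, -0.434,  0.2  ]), array([ 0.609, -0.407,  0.3  ]), array([ 0.594, -0.38 ,  0.4  ])] [array([ 0.719, -0.002,  0.2  ]), array([ 0.696, -0.011,  0.3  ]), array([ 0.674, -0.021,  0.4  ])] box [0.686 0.196 0.3  ] [0.382 0.19  0.3  ]
```

View pics/t1.png

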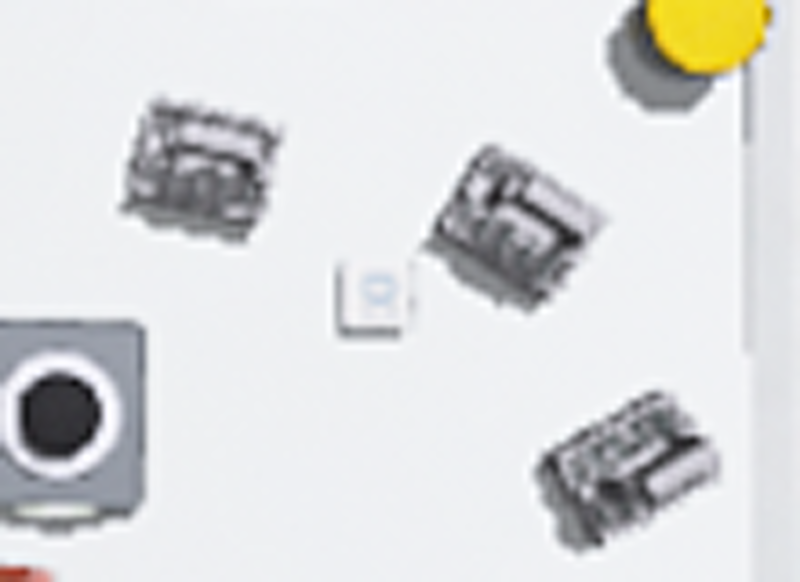

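View pics/s1.png

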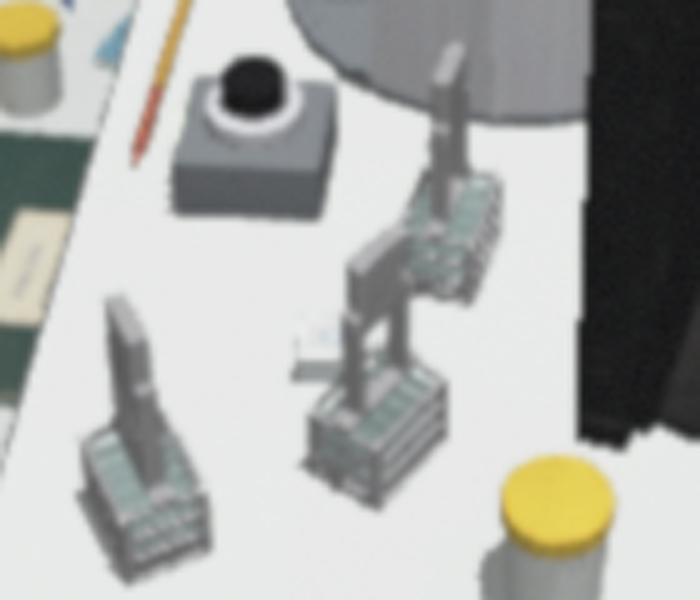

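```bash
cat >> h.py <<'E'
def tri(ct,ut,cs,us):
    A=[]
    for c,u in((ct,ut),(cs,us)):
        Pm=K(c)@np.c_[cv2.Rodrigues(np.array(c['rvec'],float))[0],np.array(c['tvec'],float)]
        A+= [u[0]*Pm[2]-Pm[0],u[1]*Pm[2]-Pm[1]]
    X=np.linalg.svd(np.array(A))[2][-1]; return X[:3]/X[3]
def yaw():
    y=R.from_quat(get_obs()['ee_rot']).apply([0,1,0]); return np.degrees(np.arctan2(y[1],y[0]))
def go(xyz,yw=None):
    "shift in tool axes (mm) and az (deg) to reach grasp target xyz(TCP) with tool y along yaw yw mod 180"
    o=get_obs(); r=R.from_quat(o['ee_rot']); d=r.inv().apply(np.array(xyz)-o['position'])*1000
    a=None
    if yw is not None: a=(-(yw-yaw())+90)%180-90
    print('TCP',o['position'].round(4),'yaw',yaw().round(1),'shift',d.round(1),'az',a,'F',o['ft_force'].round(1),'w',round(o['grip_width'],3),'t',round(o['clock'],2),'j7',o['joint_pos'][6].round(2))
E
python3 - <<'E'
from h import *
print('tips',tcp_to_tips)
t=cam('top'); s=cam('side')
T=lambda x,y:(250+(x-3)/7.27,190+(y-3)/7.27)
S=lambda x,y:(150+(x-2)/5,215+(y-2)/5)
for n,a,b,e1,e2 in(('b0',(218,139),(452,55),(182,127),(257,150)),('b1',(563,205),(378,250),(528,182),(600,222)),('b2',(685,468),(122,310),(650,484),(716,452))):
    p=tri(t,T(*a),s,S(*b)); d=atz(t,T(*e2),.13)-atz(t,T(*e1),.13)
    print(n,'tri',p.round(4),'top@.13',atz(t,T(*a),.13).round(4),'side@.13',atz(s,S(*b),.13).round(4),'tab dir',np.degrees(np.arctan2(d[1],d[0])).round(1),np.linalg.norm(d).round(4))
img=cv2.resize(t['color'][145:255,135:250],(627,600),interpolation=cv2.INTER_CUBIC)[:,:,::-1].copy()
cv2.imwrite('pics/tree.png',img)
si=s['color'][135:245,200:330]; cv2.imwrite('pics/trees.png',cv2.resize(si,(709,600),interpolation=cv2.INTER_CUBIC)[:,:,::-1])
E
```

```text
tips 0.011
b0 tri [ 0.5578 -0.1861  0.1311] top@.13 [ 0.5572 -0.1862  0.13  ] side@.13 [ 0.5584 -0.1846  0.13  ] tab dir -106.3 0.0294
b1 tri [ 0.535  -0.3155  0.128 ] top@.13 [ 0.5343 -0.3153  0.13  ] side@.13 [ 0.5359 -0.3175  0.13  ] tab dir -118.5 0.0305
b2 tri [ 0.4362 -0.36    0.1317] top@.13 [ 0.4373 -0.3602  0.13  ] side@.13 [ 0.4346 -0.3585  0.13  ] tab dir -63.6 0.0273
```

View pics/tree.png

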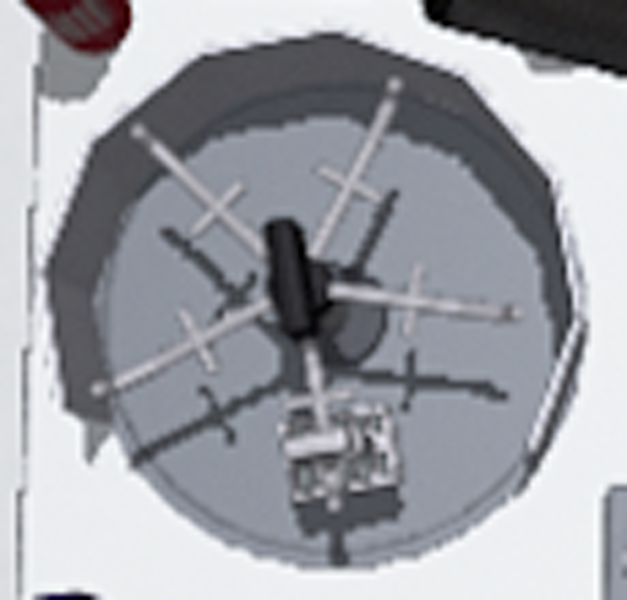

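View pics/trees.png

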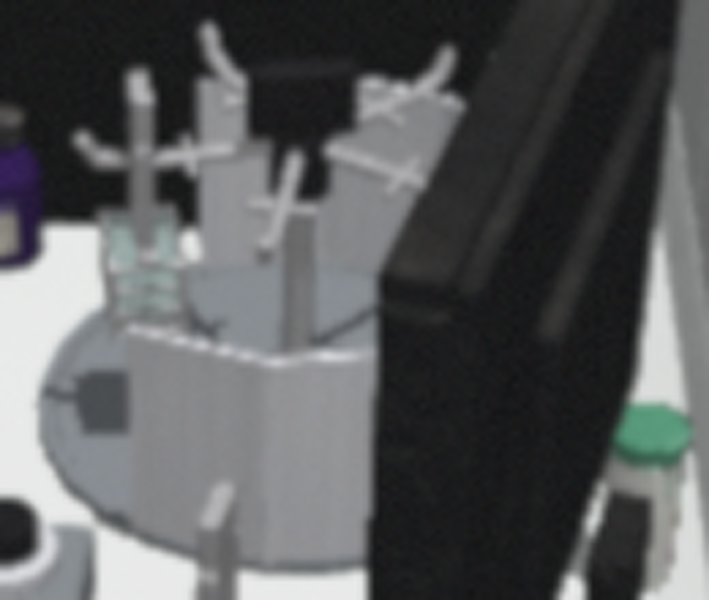

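```bash
python3 - <<'E'
from h import *
from scipy.optimize import least_squares
t=cam('top'); T=lambda x,y:(135+(x-2.7)/5.453,145+(y-2.7)/5.453)
tips={0:(335,500),1:(513,313),2:(395,85),3:(140,131),4:(98,389)}
def f(p,w=0):
    P=[[p[0]+.112*np.cos(p[2]+1.2566*j),p[1]+.112*np.sin(p[2]+1.2566*j),.178] for j in tips]
    return (proj(t,P)-np.array([T(*v) for v in tips.values()])).ravel()
r=least_squares(f,[.58,.05,np.pi+.1]); print(r.x,np.degrees(r.x[2]),r.fun.round(1))
c=r.x[:2]
for n,uv,z in(('Rbot',(522,488),.008),('Rtop',(585,325),.13),('Ltop',(65,405),.13),('Lbot',(108,420),.008),('trayB',(340,567),.008)):
    p=atz(t,T(*uv),z)[:2]-c; print(n,p.round(3),np.linalg.norm(p).round(3),np.degrees(np.arctan2(p[1],p[0]))%360)
print('knob bar',[ (atz(t,T(*u),.211)[:2]-c).round(3) for u in((283,222),(303,330))], 'plunger',atz(t,(250+55/7.27,190+411/7.27),.055))
go([.4,-.2,.25],0)
E
```

```text
[0.58260191 0.05581062 3.3359265 ] 191.13450939381974 [-0.   2.1  2.3  0.   0.6 -1.6 -1.5 -1.2 -1.5  0.6]
Rbot [-0.093 -0.103] 0.139 227.9766291030139
Rtop [-0.014 -0.139] 0.14 264.13274846807565
Ltop [-0.058  0.121] 0.134 115.70582653905088
Lbot [-0.059  0.125] 0.138 115.29048869064543
trayB [-0.137 -0.005] 0.137 181.93939723866157
knob bar [array([0.025, 0.002]), array([-0.026, -0.008])] plunger [ 0.45378465 -0.12848026  0.055     ]
TCP [0.2299 0.5811 0.2421] yaw 68.4 shift [-445.5 -663.7   -7.7] az 68.41205564517344 F [ 0.3  0.7 -0. ] w 1.002 t 0.35 j7 -0.09
```

Request:
apply_moves(
  rows=[
    {"z": -40},
    {"z": -40},
    {"z": -40},
    {"z": -40},
    {},
  ],
)

```text
invalid input at $.rows[0]: expected keys x, y, z, ax, ay, az, gripper
```

Request:
apply_moves(
  rows=[
    {"x": -21,"y": -29},
    {"x": -21,"y": -29},
    {"x": -21,"y": -29},
    {"x": -21,"y": -29},
    {"x": -21,"y": -29},
  ],
)

```text
invalid input at $.rows[0]: expected keys x, y, z, ax, ay, az, gripper
```

Request:
apply_moves(
  rows=[
    {"x": -21,"y": -29},
    {"x": -21,"y": -29},
    {"x": -21,"y": -29},
    {},
    {},
  ],
)

```text
invalid input at $.rows[0]: expected keys x, y, z, ax, ay, az, gripper
```

```bash
python3 -c "
from h import *
go([.42,.10,.35],101)"
```

```text
TCP [0.2299 0.5811 0.2421] yaw 68.4 shift [-353.7 -377.4 -107.8] az -32.58794435482656 F [ 0.3  0.7 -0. ] w 1.002 t 0.35 j7 -0.09
```

Request:
apply_moves(
  rows=[
    {"x": 0,"y": 0,"z": -40,"ax": 0,"ay": 0,"az": 0,"gripper": 0},
    {"x": 0,"y": 0,"z": -40,"ax": 0,"ay": 0,"az": 0,"gripper": 0},
    {"x": 0,"y": 0,"z": -40,"ax": 0,"ay": 0,"az": 0,"gripper": 0},
    {"x": 0,"y": 0,"z": -40,"ax": 0,"ay": 0,"az": 0,"gripper": 0},
    {"x": 0,"y": 0,"z": 0,"ax": 0,"ay": 0,"az": 0,"gripper": 0},
  ],
)

```text
clock: 0.77
position: [0.2303, 0.5823, 0.4114]
ee_rot: [0.187, 0.982, 0.006, 0.001]
ft_force: [0.9, 0.5, 1.0]
grip_width: 0.997
grasp_force: 0.0
```

Request:
apply_moves(
  rows=[
    {"x": -21,"y": -29,"z": 0,"ax": 0,"ay": 0,"az": 0,"gripper": 0},
    {"x": -21,"y": -29,"z": 0,"ax": 0,"ay": 0,"az": 0,"gripper": 0},
    {"x": -21,"y": -29,"z": 0,"ax": 0,"ay": 0,"az": 0,"gripper": 0},
    {"x": -21,"y": -29,"z": 0,"ax": 0,"ay": 0,"az": 0,"gripper": 0},
    {"x": -21,"y": -29,"z": 0,"ax": 0,"ay": 0,"az": 0,"gripper": 0},
  ],
)

```text
clock: 1.18
position: [0.2744, 0.406, 0.4022]
ee_rot: [0.187, 0.982, 0.0, -0.0]
ft_force: [1.4, -0.2, 0.6]
grip_width: 1.0
grasp_force: 0.0
```

Request:
apply_moves(
  rows=[
    {"x": -21,"y": -29,"z": 0,"ax": 0,"ay": 0,"az": 0,"gripper": 0},
    {"x": -21,"y": -29,"z": 0,"ax": 0,"ay": 0,"az": 0,"gripper": 0},
    {"x": -21,"y": -29,"z": 0,"ax": 0,"ay": 0,"az": 0,"gripper": 0},
    {"x": 0,"y": 0,"z": 0,"ax": 0,"ay": 0,"az": 0,"gripper": 0},
    {"x": 0,"y": 0,"z": 0,"ax": 0,"ay": 0,"az": 0,"gripper": 0},
  ],
)

```text
clock: 1.6
position: [0.3015, 0.3021, 0.403]
ee_rot: [0.189, 0.982, 0.001, 0.0]
ft_force: [0.0, 1.0, -0.1]
grip_width: 1.001
grasp_force: 0.0
```

```bash
python3 -c "
from h import *
go([.42,.10,.35],101)"
```

```text
TCP [0.3015 0.3021 0.403 ] yaw 68.2 shift [-185.1 -143.9   52.7] az -32.77213445063644 F [ 0.   1.  -0.1] w 1.001 t 1.6 j7 0.28
```

Request:
apply_moves(
  rows=[
    {"x": -26,"y": -20,"z": 7,"ax": 0,"ay": 0,"az": 0,"gripper": 0},
    {"x": -26,"y": -20,"z": 7,"ax": 0,"ay": 0,"az": 0,"gripper": 0},
    {"x": -26,"y": -20,"z": 7,"ax": 0,"ay": 0,"az": 0,"gripper": 0},
    {"x": -26,"y": -20,"z": 7,"ax": 0,"ay": 0,"az": 0,"gripper": 0},
    {"x": -26,"y": -20,"z": 7,"ax": 0,"ay": 0,"az": 0,"gripper": 0},
  ],
)

```text
clock: 2.02
position: [0.3852, 0.1626, 0.3669]
ee_rot: [0.186, 0.982, -0.0, 0.0]
ft_force: [0.3, 0.5, -0.2]
grip_width: 1.004
grasp_force: 0.0
```

Request:
apply_moves(
  rows=[
    {"x": -26,"y": -20,"z": 7,"ax": 0,"ay": 0,"az": 0,"gripper": 0},
    {"x": -26,"y": -20,"z": 7,"ax": 0,"ay": 0,"az": 0,"gripper": 0},
    {"x": 0,"y": 0,"z": 0,"ax": 0,"ay": 0,"az": -5,"gripper": 0},
    {"x": 0,"y": 0,"z": 0,"ax": 0,"ay": 0,"az": -6,"gripper": 0},
    {"x": 0,"y": 0,"z": 0,"ax": 0,"ay": 0,"az": -6,"gripper": 0},
  ],
)

```text
clock: 2.43
position: [0.4187, 0.1073, 0.353]
ee_rot: [0.037, 0.999, -0.0, -0.0]
ft_force: [-0.2, -0.1, 0.1]
grip_width: 1.005
grasp_force: 0.0
```

Request:
apply_moves(
  rows=[
    {"x": 0,"y": 0,"z": 0,"ax": 0,"ay": 0,"az": -6,"gripper": 0},
    {"x": 0,"y": 0,"z": 0,"ax": 0,"ay": 0,"az": -6,"gripper": 0},
    {"x": 0,"y": 0,"z": 0,"ax": 0,"ay": 0,"az": -4,"gripper": 0},
    {"x": 0,"y": 0,"z": 0,"ax": 0,"ay": 0,"az": 0,"gripper": 0},
    {"x": 0,"y": 0,"z": 0,"ax": 0,"ay": 0,"az": 0,"gripper": 0},
  ],
)

```text
clock: 2.85
position: [0.4185, 0.1075, 0.3532]
ee_rot: [-0.099, 0.995, -0.0, -0.0]
ft_force: [-0.4, -0.7, 0.2]
grip_width: 1.001
grasp_force: 0.0
```

```bash
python3 -c "
from h import *
go([.5826,.0558,.30],101);go([.5826,.0558,.187],101)"
```

```text
TCP [0.4185 0.1075 0.3532] yaw 101.4 shift [-150.7  -83.    53.2] az 0.3608377293890612 F [-0.4 -0.7  0.2] w 1.001 t 2.85 j7 1.34
TCP [0.4185 0.1075 0.3532] yaw 101.4 shift [-150.7  -83.   166.2] az 0.3608377293890612 F [-0.4 -0.7  0.2] w 1.001 t 2.85 j7 1.34
```

Request:
apply_moves(
  rows=[
    {"x": -30,"y": -17,"z": 10,"ax": 0,"ay": 0,"az": 0,"gripper": 0},
    {"x": -30,"y": -17,"z": 10,"ax": 0,"ay": 0,"az": 0,"gripper": 0},
    {"x": -30,"y": -17,"z": 10,"ax": 0,"ay": 0,"az": 0,"gripper": 0},
    {"x": -30,"y": -16,"z": 10,"ax": 0,"ay": 0,"az": 0,"gripper": 0},
    {"x": -31,"y": -16,"z": 10,"ax": 0,"ay": 0,"az": 0,"gripper": 0},
  ],
)

```text
clock: 3.27
position: [0.5846, 0.0552, 0.3026]
ee_rot: [-0.099, 0.995, -0.0, 0.0]
ft_force: [-0.7, 1.7, 1.0]
grip_width: 1.0
grasp_force: 0.0
```

Request:
apply_moves(
  rows=[
    {"x": 0,"y": 0,"z": 30,"ax": 0,"ay": 0,"az": 0,"gripper": 0.4},
    {"x": 0,"y": 0,"z": 30,"ax": 0,"ay": 0,"az": 0,"gripper": 0.4},
    {"x": 0,"y": 0,"z": 30,"ax": 0,"ay": 0,"az": 0,"gripper": 0.4},
    {"x": 0,"y": 0,"z": 26,"ax": 0,"ay": 0,"az": 0,"gripper": 0.4},
    {"x": 0,"y": 0,"z": 0,"ax": 0,"ay": 0,"az": 0,"gripper": 0.4},
  ],
)

```text
clock: 3.68
position: [0.5803, 0.0555, 0.1818]
ee_rot: [-0.099, 0.995, -0.001, -0.004]
ft_force: [-0.8, -0.1, -0.1]
grip_width: 0.6
grasp_force: 0.0
```

Request:
apply_moves(
  rows=[
    {"x": 0,"y": 0,"z": 0,"ax": 0,"ay": 0,"az": 0,"gripper": 1},
    {"x": 0,"y": 0,"z": 0,"ax": 0,"ay": 0,"az": 0,"gripper": 1},
    {"x": 0,"y": 0,"z": 0,"ax": 0,"ay": 0,"az": 0,"gripper": 1},
    {"x": 0,"y": 0,"z": 0,"ax": 0,"ay": 0,"az": 0,"gripper": 1},
    {"x": 0,"y": 0,"z": 0,"ax": 0,"ay": 0,"az": 0,"gripper": 1},
  ],
  newtons=20,
)

```text
clock: 4.1
position: [0.5843, 0.0541, 0.1895]
ee_rot: [-0.099, 0.995, -0.0, 0.002]
ft_force: [1.4, -5.1, 7.8]
grip_width: 0.177
grasp_force: 26.3
```

```bash
python3 -c "
from h import *
go([.5826,.0558,.187],18)"
```

```text
TCP [0.5843 0.0541 0.1895] yaw 101.3 shift [1.4 2.  2.5] az 83.33335770781093 F [ 1.4 -5.1  7.8] w 0.177 t 4.1 j7 1.76
```

Request:
apply_moves(
  rows=[
    {"x": 0,"y": 0,"z": 0,"ax": 0,"ay": 0,"az": 5,"gripper": 1},
    {"x": 0,"y": 0,"z": 0,"ax": 0,"ay": 0,"az": 5,"gripper": 1},
    {"x": 0,"y": 0,"z": 0,"ax": 0,"ay": 0,"az": 5,"gripper": 1},
    {"x": 0,"y": 0,"z": 0,"ax": 0,"ay": 0,"az": 5,"gripper": 1},
    {"x": 0,"y": 0,"z": 0,"ax": 0,"ay": 0,"az": 5,"gripper": 1},
  ],
)

```text
clock: 4.52
position: [0.5843, 0.0536, 0.1895]
ee_rot: [0.121, 0.993, 0.0, 0.002]
ft_force: [0.7, -6.3, 7.5]
grip_width: 0.185
grasp_force: 26.3
```

Request:
apply_moves(
  rows=[
    {"x": 0,"y": 0,"z": 0,"ax": 0,"ay": 0,"az": 5,"gripper": 1},
    {"x": 0,"y": 0,"z": 0,"ax": 0,"ay": 0,"az": 5,"gripper": 1},
    {"x": 0,"y": 0,"z": 0,"ax": 0,"ay": 0,"az": 5,"gripper": 1},
    {"x": 0,"y": 0,"z": 0,"ax": 0,"ay": 0,"az": 5,"gripper": 1},
    {"x": 0,"y": 0,"z": 0,"ax": 0,"ay": 0,"az": 5,"gripper": 1},
  ],
)

```text
clock: 4.93
position: [0.5841, 0.053, 0.1895]
ee_rot: [0.333, 0.943, 0.0, 0.002]
ft_force: [-1.6, -8.9, 9.8]
grip_width: 0.184
grasp_force: 26.6
```

Request:
apply_moves(
  rows=[
    {"x": 0,"y": 0,"z": 0,"ax": 0,"ay": 0,"az": 5,"gripper": 1},
    {"x": 0,"y": 0,"z": 0,"ax": 0,"ay": 0,"az": 5,"gripper": 1},
    {"x": 0,"y": 0,"z": 0,"ax": 0,"ay": 0,"az": 5,"gripper": 1},
    {"x": 0,"y": 0,"z": 0,"ax": 0,"ay": 0,"az": 5,"gripper": 1},
    {"x": 0,"y": 0,"z": 0,"ax": 0,"ay": 0,"az": 5,"gripper": 1},
  ],
)

```text
clock: 5.35
position: [0.5836, 0.0527, 0.1895]
ee_rot: [0.53, 0.848, 0.0, 0.001]
ft_force: [-5.2, -9.0, 11.8]
grip_width: 0.184
grasp_force: 27.0
```

Request:
apply_moves(
  rows=[
    {"x": 0,"y": 0,"z": 0,"ax": 0,"ay": 0,"az": 5,"gripper": 1},
    {"x": 0,"y": 0,"z": 0,"ax": 0,"ay": 0,"az": 3,"gripper": 1},
    {"x": 0,"y": 0,"z": 0,"ax": 0,"ay": 0,"az": 0,"gripper": 1},
    {"x": 0,"y": 0,"z": 0,"ax": 0,"ay": 0,"az": 0,"gripper": 1},
    {"x": 0,"y": 0,"z": 0,"ax": 0,"ay": 0,"az": 0,"gripper": 1},
  ],
)

```text
clock: 5.77
position: [0.5835, 0.0525, 0.1895]
ee_rot: [0.586, 0.81, -0.0, 0.001]
ft_force: [-5.2, -9.1, 13.3]
grip_width: 0.181
grasp_force: 27.1
```

```bash
python3 -c "
from h import *
go([.5826,.0558,.187],18)"
```

```text
TCP [0.5835 0.0525 0.1895] yaw 18.3 shift [3.4 0.2 2.5] az 0.2587720562152356 F [-5.2 -9.1 13.3] w 0.181 t 5.77 j7 0.4
```

Request:
apply_moves(
  rows=[
    {"x": 0,"y": 0,"z": 0,"ax": 0,"ay": 0,"az": 0,"gripper": 0.3},
    {"x": 0,"y": 0,"z": 0,"ax": 0,"ay": 0,"az": 0,"gripper": 0.3},
    {"x": 0,"y": 0,"z": 0,"ax": 0,"ay": 0,"az": 0,"gripper": 0.3},
    {"x": 0,"y": 0,"z": -40,"ax": 0,"ay": 0,"az": 0,"gripper": 0.3},
    {"x": 0,"y": 0,"z": -40,"ax": 0,"ay": 0,"az": 0,"gripper": 0.3},
  ],
)

```text
clock: 6.18
position: [0.5816, 0.0556, 0.2668]
ee_rot: [0.585, 0.811, -0.002, -0.001]
ft_force: [1.1, 1.1, 0.1]
grip_width: 0.7
grasp_force: 0.0
```

Request:
apply_moves(
  rows=[
    {"x": 0,"y": 0,"z": -40,"ax": 0,"ay": 0,"az": 5,"gripper": 0.3},
    {"x": 0,"y": 0,"z": 0,"ax": 0,"ay": 0,"az": 7,"gripper": 0.3},
    {"x": 0,"y": 0,"z": 0,"ax": 0,"ay": 0,"az": 7,"gripper": 0.3},
    {"x": 0,"y": 0,"z": 0,"ax": 0,"ay": 0,"az": 7,"gripper": 0.3},
    {"x": 0,"y": 0,"z": 0,"ax": 0,"ay": 0,"az": 7,"gripper": 0.3},
  ],
)

```text
clock: 6.6
position: [0.583, 0.0558, 0.3075]
ee_rot: [0.793, 0.61, 0.0, -0.0]
ft_force: [-0.4, -0.4, -0.9]
grip_width: 0.704
grasp_force: 0.0
```

```bash
python3 -c "
from h import *
go([.5572,-.1860,.25],-16.3)"
```

```text
TCP [0.583  0.0558 0.3075] yaw -14.9 shift [-240.3   37.2   57.3] az 1.4219572198463482 F [-0.4 -0.4 -0.9] w 0.704 t 6.6 j7 -0.19
```

Request:
apply_moves(
  rows=[
    {"x": -34,"y": 0,"z": 0,"ax": 0,"ay": 0,"az": 1,"gripper": 0.3},
    {"x": -34,"y": 6,"z": 0,"ax": 0,"ay": 0,"az": 0,"gripper": 0.3},
    {"x": -34,"y": 6,"z": 10,"ax": 0,"ay": 0,"az": 0,"gripper": 0.3},
    {"x": -34,"y": 6,"z": 10,"ax": 0,"ay": 0,"az": 0,"gripper": 0.3},
    {"x": -34,"y": 6,"z": 10,"ax": 0,"ay": 0,"az": 0,"gripper": 0.3},
  ],
)

```text
clock: 7.02
position: [0.5608, -0.1161, 0.2771]
ee_rot: [0.796, 0.605, 0.001, -0.0]
ft_force: [0.5, -0.2, 0.3]
grip_width: 0.701
grasp_force: 0.0
```

Request:
apply_moves(
  rows=[
    {"x": -34,"y": 6,"z": 10,"ax": 0,"ay": 0,"az": 0,"gripper": 0.3},
    {"x": -34,"y": 6,"z": 10,"ax": 0,"ay": 0,"az": 0,"gripper": 0.3},
    {"x": 0,"y": 0,"z": 0,"ax": 0,"ay": 0,"az": 0,"gripper": 0.3},
    {"x": 0,"y": 0,"z": 0,"ax": 0,"ay": 0,"az": 0,"gripper": 0.3},
    {"x": 0,"y": 0,"z": 0,"ax": 0,"ay": 0,"az": 0,"gripper": 0.3},
  ],
)

```text
clock: 7.43
position: [0.5546, -0.1834, 0.2573]
ee_rot: [0.796, 0.605, 0.0, -0.0]
ft_force: [0.2, 0.0, -0.2]
grip_width: 0.698
grasp_force: 0.0
```

```bash
python3 -c "
from h import *
go([.5572,-.1860,.112],-16.3)
t=cam('top'); s=cam('side')
b=cv2.resize(t['color'][145:255,135:250],(627,600),interpolation=cv2.INTER_CUBIC)
cv2.imwrite('pics/t2.png',b[:,:,::-1])
cv2.imwrite('pics/s2.png',cv2.resize(s['color'][170:340,150:310],(565,600),interpolation=cv2.INTER_CUBIC)[:,:,::-1])"
```

```text
TCP [ 0.5546 -0.1834  0.2573] yaw -15.6 shift [ -2.    3.2 145.3] az 0.7377842707477669 F [ 0.2  0.  -0.2] w 0.698 t 7.43 j7 0.25
```

View pics/t2.png

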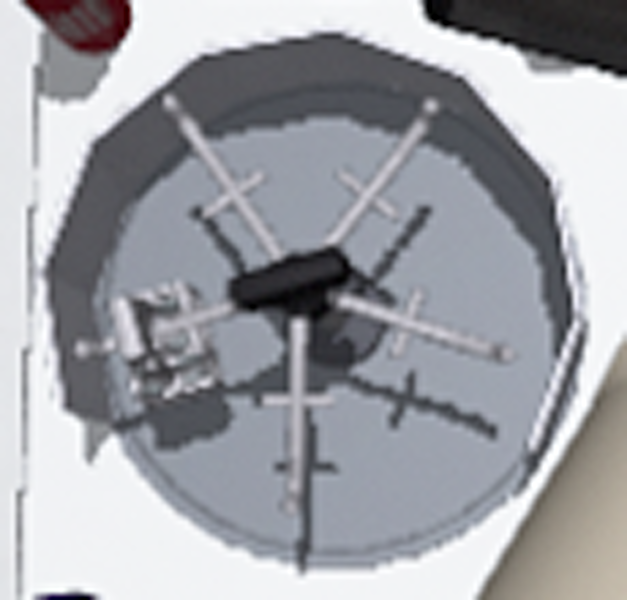

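View pics/s2.png

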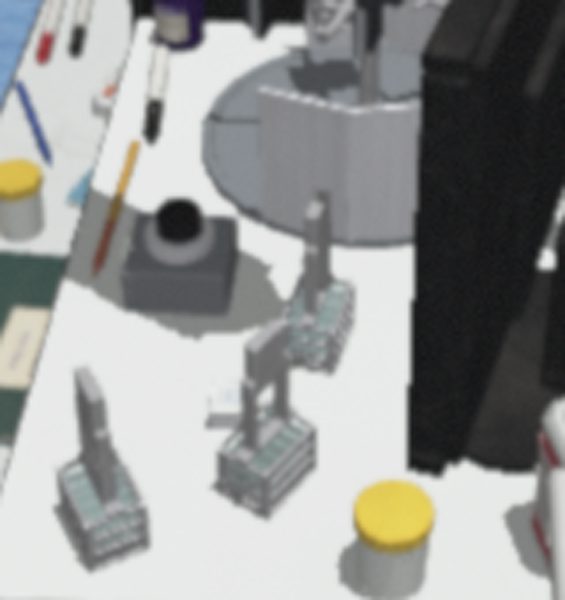

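The top view shows branch 1 pointing out of the opening, tip at (291,502). The side view shows the three baskets undisturbed. I'll go down on basket 0.

```bash
cat > tree.py <<'E'
from h import *
from scipy.optimize import least_squares
def fit(t,tips):
    T=lambda x,y:(135+(x-2.7)/5.453,145+(y-2.7)/5.453)
    def f(p):
        P=[[p[0]+.112*np.cos(p[2]+1.2566*j),p[1]+.112*np.sin(p[2]+1.2566*j),.177] for j in tips]
        return (proj(t,P)-np.array([T(*v) for v in tips.values()])).ravel()
    r=least_squares(f,[.58,.05,np.pi/2+.2]); print(r.x[:2].round(4),'branch0',np.degrees(r.x[2]).round(2),'branches',[(np.degrees(r.x[2])+72*j).round(1)%360 for j in range(5)],r.fun.round(1))
E
python3 - <<'E'
from tree import *
t=cam('top')
tips={0:(85,347),1:(291,502),2:(508,352),3:(432,104),4:(171,104)}
fit(t,tips)
E
```

```text
[0.5836 0.0554] branch0 108.25 branches [np.float64(108.2), np.float64(180.2), np.float64(252.2), np.float64(324.2), np.float64(36.19999999999999)] [-1.8  0.5  0.1  2.   1.5  0.4  0.9 -1.3 -0.8 -1.7]
```

Request:
apply_moves(
  rows=[
    {"x": -2,"y": 3,"z": 35,"ax": 0,"ay": 0,"az": 1,"gripper": 0.3},
    {"x": 0,"y": 0,"z": 35,"ax": 0,"ay": 0,"az": 0,"gripper": 0.3},
    {"x": 0,"y": 0,"z": 35,"ax": 0,"ay": 0,"az": 0,"gripper": 0.3},
    {"x": 0,"y": 0,"z": 25,"ax": 0,"ay": 0,"az": 0,"gripper": 0.3},
    {"x": 0,"y": 0,"z": 15,"ax": 0,"ay": 0,"az": 0,"gripper": 0.3},
  ],
)

```text
clock: 8.0
position: [0.5559, -0.1847, 0.1093]
ee_rot: [0.801, 0.599, -0.001, -0.001]
ft_force: [-0.2, -0.9, -0.8]
grip_width: 0.7
grasp_force: 0.0
```

Request:
apply_moves(
  rows=[
    {"x": 0,"y": 0,"z": 0,"ax": 0,"ay": 0,"az": 0,"gripper": 1},
    {"x": 0,"y": 0,"z": 0,"ax": 0,"ay": 0,"az": 0,"gripper": 1},
    {"x": 0,"y": 0,"z": 0,"ax": 0,"ay": 0,"az": 0,"gripper": 1},
    {"x": 0,"y": 0,"z": 0,"ax": 0,"ay": 0,"az": 0,"gripper": 1},
    {"x": 0,"y": 0,"z": 0,"ax": 0,"ay": 0,"az": 0,"gripper": 1},
  ],
  newtons=30,
)

```text
clock: 8.42
position: [0.5576, -0.1869, 0.1138]
ee_rot: [0.802, 0.598, 0.001, 0.001]
ft_force: [-0.7, -1.9, 5.4]
grip_width: 0.111
grasp_force: 33.6
```

```bash
python3 -c "
from h import *
go([.40,.05,.26],0)"
```

```text
TCP [ 0.5576 -0.1869  0.1138] yaw -16.6 shift [ 182.3 -218.2 -146.6] az -16.567371098430854 F [-0.7 -1.9  5.4] w 0.111 t 8.42 j7 0.33
```

Request:
apply_moves(
  rows=[
    {"x": 0,"y": 0,"z": -20,"ax": 0,"ay": 0,"az": 0,"gripper": 1},
    {"x": 0,"y": 0,"z": -35,"ax": 0,"ay": 0,"az": 0,"gripper": 1},
    {"x": 0,"y": 0,"z": -35,"ax": 0,"ay": 0,"az": 0,"gripper": 1},
    {"x": 0,"y": 0,"z": -35,"ax": 0,"ay": 0,"az": 0,"gripper": 1},
    {"x": 0,"y": 0,"z": -22,"ax": 0,"ay": 0,"az": 0,"gripper": 1},
  ],
  newtons=50,
)

```text
clock: 8.83
position: [0.5571, -0.1875, 0.2633]
ee_rot: [0.802, 0.597, 0.001, 0.001]
ft_force: [-0.1, -0.7, -0.7]
grip_width: 0.107
grasp_force: 51.6
```

Request:
apply_moves(
  rows=[
    {"x": 9,"y": -11,"z": 0,"ax": 0,"ay": 0,"az": 0,"gripper": 1},
    {"x": 18,"y": -22,"z": 0,"ax": 0,"ay": 0,"az": 0,"gripper": 1},
    {"x": 22,"y": -27,"z": 0,"ax": 0,"ay": 0,"az": 0,"gripper": 1},
    {"x": 22,"y": -27,"z": 0,"ax": 0,"ay": 0,"az": 0,"gripper": 1},
    {"x": 22,"y": -27,"z": 0,"ax": 0,"ay": 0,"az": 0,"gripper": 1},
  ],
)

```text
clock: 9.25
position: [0.4816, -0.077, 0.26]
ee_rot: [0.802, 0.597, -0.001, -0.0]
ft_force: [-1.3, 0.8, -0.8]
grip_width: 0.11
grasp_force: 51.5
```

Request:
apply_moves(
  rows=[
    {"x": 22,"y": -27,"z": 0,"ax": 0,"ay": 0,"az": 0,"gripper": 1},
    {"x": 22,"y": -27,"z": 0,"ax": 0,"ay": 0,"az": 0,"gripper": 1},
    {"x": 22,"y": -26,"z": 0,"ax": 0,"ay": 0,"az": 0,"gripper": 1},
    {"x": 16,"y": -18,"z": 0,"ax": 0,"ay": 0,"az": 0,"gripper": 1},
    {"x": 7,"y": -6,"z": 0,"ax": 0,"ay": 0,"az": 0,"gripper": 1},
  ],
)

```text
clock: 9.67
position: [0.4064, 0.04, 0.261]
ee_rot: [0.801, 0.599, 0.001, -0.001]
ft_force: [0.6, -0.2, -1.7]
grip_width: 0.106
grasp_force: 51.5
```

Request:
apply_moves(
  rows=[
    {"x": 0,"y": 0,"z": 0,"ax": 0,"ay": 0,"az": -4,"gripper": 1},
    {"x": 0,"y": 0,"z": 0,"ax": 0,"ay": 0,"az": -5,"gripper": 1},
    {"x": 0,"y": 0,"z": 0,"ax": 0,"ay": 0,"az": -5,"gripper": 1},
    {"x": 0,"y": 0,"z": 0,"ax": 0,"ay": 0,"az": -2.5,"gripper": 1},
    {"x": 0,"y": 0,"z": 0,"ax": 0,"ay": 0,"az": 0,"gripper": 1},
  ],
)

```text
clock: 10.08
position: [0.4086, 0.0368, 0.2608]
ee_rot: [0.708, 0.706, 0.0, -0.001]
ft_force: [0.1, 0.3, -1.6]
grip_width: 0.104
grasp_force: 51.5
```

```bash
python3 -c "
from h import *
go([.42,.0535,.213],0)
s=cam('side')
cv2.imwrite('pics/s3.png',cv2.resize(s['color'][80:230,190:330],(747,800))[:600,:,::-1])
cv2.imwrite('pics/s3.png',cv2.resize(s['color'][80:230,180:340],(640,600),interpolation=cv2.INTER_CUBIC)[:,:,::-1])"
```

```text
TCP [0.4086 0.0368 0.2608] yaw -0.1 shift [16.7 11.4 47.8] az -0.11490970990475091 F [ 0.1  0.3 -1.6] w 0.104 t 10.08 j7 -0.44
```

View pics/s3.png

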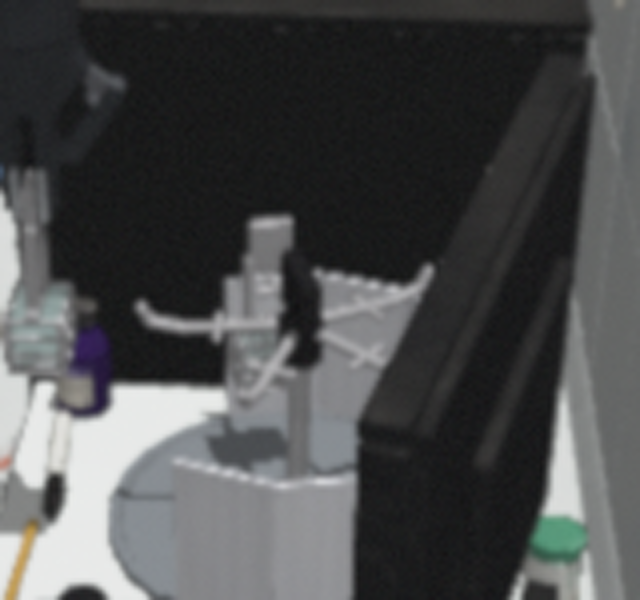

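The side view shows basket 0 held upright at left, with branch 1 pointing towards it, tip at (142,303).

Request:
apply_moves(
  rows=[
    {"x": 9,"y": 6,"z": 16,"ax": 0,"ay": 0,"az": 0,"gripper": 1},
    {"x": 8,"y": 5,"z": 16,"ax": 0,"ay": 0,"az": 0,"gripper": 1},
    {"x": 0,"y": 0,"z": 16,"ax": 0,"ay": 0,"az": 0,"gripper": 1},
    {"x": 0,"y": 0,"z": 0,"ax": 0,"ay": 0,"az": 0,"gripper": 1},
    {"x": 0,"y": 0,"z": 0,"ax": 0,"ay": 0,"az": 0,"gripper": 1},
  ],
)

```text
clock: 10.55
position: [0.419, 0.0538, 0.2126]
ee_rot: [0.709, 0.705, -0.001, -0.0]
ft_force: [-0.0, -0.2, -1.3]
grip_width: 0.107
grasp_force: 51.5
```

```bash
python3 -c "
from h import *
t=cam('top');s=cam('side')
print('tip',tri(t,(135+(291-2.7)/5.453,145+(502-2.7)/5.453),s,(215.1,155.1)))
print(proj(s,[[.471,.053,.178]]),proj(t,[[.471,.053,.178]]))
go([.5035,.0535,.213],0)
"
```

```text
tip [0.47581627 0.05507267 0.17848359]
[[213.61142564 155.54589361]] [[188.69030951 238.81425798]]
TCP [0.4197 0.0541 0.2136] yaw -0.2 shift [-0.3 83.8  0.6] az -0.24973512965367206 F [ 0.1 -0.2 -1.1] w 0.106 t 10.65 j7 -0.42
```

Request:
apply_moves(
  rows=[
    {"x": 0,"y": 15,"z": 0,"ax": 0,"ay": 0,"az": 0,"gripper": 1},
    {"x": 0,"y": 20,"z": 0,"ax": 0,"ay": 0,"az": 0,"gripper": 1},
    {"x": 0,"y": 20,"z": 0,"ax": 0,"ay": 0,"az": 0,"gripper": 1},
    {"x": 0,"y": 20,"z": 0,"ax": 0,"ay": 0,"az": 0,"gripper": 1},
    {"x": 0,"y": 10,"z": 0,"ax": 0,"ay": 0,"az": 0,"gripper": 1},
  ],
)

```text
clock: 11.07
position: [0.5067, 0.055, 0.2139]
ee_rot: [0.708, 0.707, 0.001, 0.001]
ft_force: [0.2, 0.3, -1.9]
grip_width: 0.109
grasp_force: 51.5
```

Request:
apply_moves(
  rows=[
    {"x": 0,"y": 0,"z": 6,"ax": 0,"ay": 0,"az": 0,"gripper": 1},
    {"x": 0,"y": 0,"z": 8,"ax": 0,"ay": 0,"az": 0,"gripper": 1},
    {"x": 0,"y": 0,"z": 6,"ax": 0,"ay": 0,"az": 0,"gripper": 1},
    {"x": 0,"y": 0,"z": 0,"ax": 0,"ay": 0,"az": 0,"gripper": 1},
    {"x": 0,"y": 0,"z": 0,"ax": 0,"ay": 0,"az": 0,"gripper": 1},
  ],
)

```text
clock: 11.48
position: [0.5034, 0.0542, 0.1923]
ee_rot: [0.708, 0.706, -0.0, -0.001]
ft_force: [0.0, -0.8, -0.6]
grip_width: 0.109
grasp_force: 51.5
```

Request:
apply_moves(
  rows=[
    {"x": 0,"y": 0,"z": 2,"ax": 0,"ay": 0,"az": 0,"gripper": 1},
    {"x": 0,"y": 0,"z": 2,"ax": 0,"ay": 0,"az": 0,"gripper": 1},
    {"x": 0,"y": 0,"z": 0,"ax": 0,"ay": 0,"az": 0,"gripper": 1},
    {"x": 0,"y": 0,"z": 0,"ax": 0,"ay": 0,"az": 0,"gripper": 1},
    {"x": 0,"y": 0,"z": 0,"ax": 0,"ay": 0,"az": 0,"gripper": 1},
  ],
)

```text
clock: 11.9
position: [0.5042, 0.0542, 0.1887]
ee_rot: [0.708, 0.706, -0.0, -0.0]
ft_force: [-0.1, -0.2, -2.1]
grip_width: 0.108
grasp_force: 51.5
```

Request:
apply_moves(
  rows=[
    {"x": 0,"y": 0,"z": 1,"ax": 0,"ay": 0,"az": 0,"gripper": 1},
    {"x": 0,"y": 0,"z": 1,"ax": 0,"ay": 0,"az": 0,"gripper": 1},
    {"x": 0,"y": 0,"z": 0,"ax": 0,"ay": 0,"az": 0,"gripper": 1},
    {"x": 0,"y": 0,"z": 0,"ax": 0,"ay": 0,"az": 0,"gripper": 1},
    {"x": 0,"y": 0,"z": 0,"ax": 0,"ay": 0,"az": 0,"gripper": 1},
  ],
)

```text
clock: 12.32
position: [0.5046, 0.0542, 0.1877]
ee_rot: [0.708, 0.706, 0.0, -0.0]
ft_force: [-5.1, -0.4, 12.8]
grip_width: 0.107
grasp_force: 53.9
```

Request:
apply_moves(
  rows=[
    {"x": 0,"y": 0,"z": 0,"ax": 0,"ay": 0,"az": 0,"gripper": 0.8},
    {"x": 0,"y": 0,"z": 0,"ax": 0,"ay": 0,"az": 0,"gripper": 0.7},
    {"x": 0,"y": 0,"z": 0,"ax": 0,"ay": 0,"az": 0,"gripper": 0.6},
    {"x": 0,"y": 0,"z": 0,"ax": 0,"ay": 0,"az": 0,"gripper": 0.6},
    {"x": 0,"y": 0,"z": -5,"ax": 0,"ay": 0,"az": 0,"gripper": 0.6},
  ],
)

```text
clock: 12.73
position: [0.5037, 0.0541, 0.191]
ee_rot: [0.708, 0.706, -0.001, -0.001]
ft_force: [-0.4, 0.3, -0.7]
grip_width: 0.398
grasp_force: 0.0
```

Request:
apply_moves(
  rows=[
    {"x": 0,"y": 0,"z": -20,"ax": 0,"ay": 0,"az": 0,"gripper": 0.6},
    {"x": 0,"y": 0,"z": -30,"ax": 0,"ay": 0,"az": 0,"gripper": 0.6},
    {"x": 0,"y": 0,"z": -30,"ax": 0,"ay": 0,"az": 0,"gripper": 0.6},
    {"x": 0,"y": 0,"z": -20,"ax": 0,"ay": 0,"az": 0,"gripper": 0.5},
    {"x": 0,"y": 0,"z": 0,"ax": 0,"ay": 0,"az": 0,"gripper": 0.4},
  ],
)

```text
clock: 13.15
position: [0.506, 0.0541, 0.2956]
ee_rot: [0.708, 0.706, 0.002, 0.0]
ft_force: [-0.0, 0.6, 0.2]
grip_width: 0.596
grasp_force: 0.0
```

```bash
python3 -c "
from h import *
s=cam('side');t=cam('top')
a=cv2.resize(s['color'][130:220,190:280],(500,500),interpolation=cv2.INTER_CUBIC)
cv2.imwrite('pics/s4.png',a[:,:,::-1])
go([.583,.053,.30],18)"
```

```text
TCP [0.5046 0.0543 0.2921] yaw -0.2 shift [-1.1 78.4 -7.9] az -18.151082166848624 F [-0.1 -0.4 -0.2] w 0.603 t 13.25 j7 -0.16
```

View pics/s4.png

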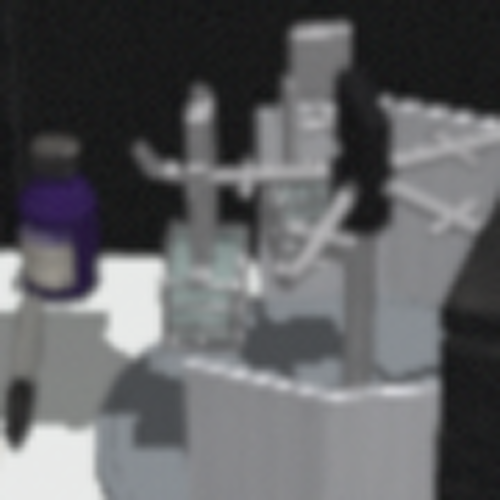

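Basket 0 hangs on branch 1 at (200,170), with the strap across the rod. Next I'll turn the tree.

Request:
apply_moves(
  rows=[
    {"x": -1,"y": 26,"z": 0,"ax": 0,"ay": 0,"az": 0,"gripper": 0.4},
    {"x": 0,"y": 26,"z": 0,"ax": 0,"ay": 0,"az": 0,"gripper": 0.4},
    {"x": 0,"y": 26,"z": 0,"ax": 0,"ay": 0,"az": 0,"gripper": 0.4},
    {"x": 0,"y": 0,"z": 0,"ax": 0,"ay": 0,"az": -6,"gripper": 0.4},
    {"x": 0,"y": 0,"z": 0,"ax": 0,"ay": 0,"az": -6,"gripper": 0.4},
  ],
)

```text
clock: 13.67
position: [0.5787, 0.0523, 0.2888]
ee_rot: [0.63, 0.777, -0.004, -0.001]
ft_force: [-0.6, -0.7, 0.2]
grip_width: 0.603
grasp_force: 0.0
```

Request:
apply_moves(
  rows=[
    {"x": 0,"y": 0,"z": 0,"ax": 0,"ay": 0,"az": -6,"gripper": 0.4},
    {"x": 0,"y": 0,"z": 35,"ax": 0,"ay": 0,"az": 0,"gripper": 0.4},
    {"x": 0,"y": 0,"z": 35,"ax": 0,"ay": 0,"az": 0,"gripper": 0.4},
    {"x": 0,"y": 0,"z": 30,"ax": 0,"ay": 0,"az": 0,"gripper": 0.4},
    {"x": 0,"y": 0,"z": 0,"ax": 0,"ay": 0,"az": 0,"gripper": 0.4},
  ],
)

```text
clock: 14.08
position: [0.5744, 0.053, 0.1853]
ee_rot: [0.589, 0.808, -0.004, -0.004]
ft_force: [-1.4, 0.2, 0.4]
grip_width: 0.601
grasp_force: 0.0
```

Request:
apply_moves(
  rows=[
    {"x": 0,"y": 0,"z": 0,"ax": 0,"ay": 0,"az": 0,"gripper": 0.7},
    {"x": 0,"y": 0,"z": 0,"ax": 0,"ay": 0,"az": 0,"gripper": 0.8},
    {"x": 0,"y": 0,"z": 0,"ax": 0,"ay": 0,"az": 0,"gripper": 0.9},
    {"x": 0,"y": 0,"z": 0,"ax": 0,"ay": 0,"az": 0,"gripper": 1},
    {"x": 0,"y": 0,"z": 0,"ax": 0,"ay": 0,"az": 0,"gripper": 1},
  ],
  newtons=20,
)

```text
clock: 14.5
position: [0.5827, 0.0542, 0.1941]
ee_rot: [0.589, 0.808, 0.003, 0.004]
ft_force: [25.5, 3.1, -16.1]
grip_width: 0.183
grasp_force: 25.2
```

```bash
python3 -c "
from h import *
go([.583,.053,.187],-54)"
```

```text
TCP [0.5827 0.0542 0.1941] yaw 17.9 shift [-1.2 -0.1  7.1] az 71.87368349662415 F [ 25.5   3.1 -16.1] w 0.183 t 14.5 j7 0.43
```

Request:
apply_moves(
  rows=[
    {"x": 0,"y": 1,"z": 0,"ax": 0,"ay": 0,"az": 0,"gripper": 1},
    {"x": 0,"y": 1,"z": 0,"ax": 0,"ay": 0,"az": 0,"gripper": 1},
    {"x": 0,"y": 0,"z": 0,"ax": 0,"ay": 0,"az": 0,"gripper": 1},
    {"x": 0,"y": 0,"z": 0,"ax": 0,"ay": 0,"az": 0,"gripper": 1},
    {"x": 0,"y": 0,"z": 0,"ax": 0,"ay": 0,"az": 0,"gripper": 1},
  ],
)

```text
clock: 14.92
position: [0.5828, 0.0542, 0.194]
ee_rot: [0.589, 0.808, 0.002, 0.002]
ft_force: [11.7, -0.1, -6.0]
grip_width: 0.182
grasp_force: 24.5
```

Request:
apply_moves(
  rows=[
    {"x": 0,"y": 1.5,"z": 0,"ax": 0,"ay": 0,"az": 0,"gripper": 1},
    {"x": 0,"y": 0,"z": 0,"ax": 0,"ay": 0,"az": 1,"gripper": 1},
    {"x": 0,"y": 0,"z": 0,"ax": 0,"ay": 0,"az": 2,"gripper": 1},
    {"x": 0,"y": 0,"z": 0,"ax": 0,"ay": 0,"az": 3,"gripper": 1},
    {"x": 0,"y": 0,"z": 0,"ax": 0,"ay": 0,"az": 3,"gripper": 1},
  ],
)

```text
clock: 15.33
position: [0.5829, 0.0542, 0.1939]
ee_rot: [0.652, 0.758, 0.001, 0.0]
ft_force: [0.7, 0.7, 6.4]
grip_width: 0.184
grasp_force: 26.4
```

Request:
apply_moves(
  rows=[
    {"x": 0,"y": 0,"z": 0,"ax": 0,"ay": 0,"az": 3,"gripper": 1},
    {"x": 0,"y": 0,"z": 0,"ax": 0,"ay": 0,"az": 3,"gripper": 1},
    {"x": 0,"y": 0,"z": 0,"ax": 0,"ay": 0,"az": 3,"gripper": 1},
    {"x": 0,"y": 0,"z": 0,"ax": 0,"ay": 0,"az": 3,"gripper": 1},
    {"x": 0,"y": 0,"z": 0,"ax": 0,"ay": 0,"az": 3,"gripper": 1},
  ],
)

```text
clock: 15.75
position: [0.583, 0.0542, 0.1939]
ee_rot: [0.745, 0.667, 0.001, 0.0]
ft_force: [1.6, 0.6, 6.0]
grip_width: 0.186
grasp_force: 26.3
```

Request:
apply_moves(
  rows=[
    {"x": 0,"y": 0,"z": 0,"ax": 0,"ay": 0,"az": 3,"gripper": 1},
    {"x": 0,"y": 0,"z": 0,"ax": 0,"ay": 0,"az": 3,"gripper": 1},
    {"x": 0,"y": 0,"z": 0,"ax": 0,"ay": 0,"az": 3,"gripper": 1},
    {"x": 0,"y": 0,"z": 0,"ax": 0,"ay": 0,"az": 3,"gripper": 1},
    {"x": 0,"y": 0,"z": 0,"ax": 0,"ay": 0,"az": 3,"gripper": 1},
  ],
)

```text
clock: 16.17
position: [0.5831, 0.0542, 0.1939]
ee_rot: [0.826, 0.564, 0.001, 0.0]
ft_force: [3.8, 0.4, 5.9]
grip_width: 0.184
grasp_force: 26.3
```

```bash
python3 -c "
from h import *
go([.583,.053,.187],-54)"
```

```text
TCP [0.5831 0.0542 0.1939] yaw -21.4 shift [-1.2  0.3  6.9] az 32.62205367119378 F [3.8 0.4 5.9] w 0.184 t 16.17 j7 -0.17
```

Request:
apply_moves(
  rows=[
    {"x": 0,"y": 0,"z": 0,"ax": 0,"ay": 0,"az": 3,"gripper": 1},
    {"x": 0,"y": 0,"z": 0,"ax": 0,"ay": 0,"az": 3,"gripper": 1},
    {"x": 0,"y": 0,"z": 0,"ax": 0,"ay": 0,"az": 3,"gripper": 1},
    {"x": 0,"y": 0,"z": 0,"ax": 0,"ay": 0,"az": 3,"gripper": 1},
    {"x": 0,"y": 0,"z": 0,"ax": 0,"ay": 0,"az": 3,"gripper": 1},
  ],
)

```text
clock: 16.58
position: [0.5832, 0.0541, 0.1939]
ee_rot: [0.892, 0.451, 0.001, 0.0]
ft_force: [4.6, -0.0, 5.1]
grip_width: 0.183
grasp_force: 26.2
```

Request:
apply_moves(
  rows=[
    {"x": 0,"y": 0,"z": 0,"ax": 0,"ay": 0,"az": 3,"gripper": 1},
    {"x": 0,"y": 0,"z": 0,"ax": 0,"ay": 0,"az": 3,"gripper": 1},
    {"x": 0,"y": 0,"z": 0,"ax": 0,"ay": 0,"az": 3,"gripper": 1},
    {"x": 0,"y": 0,"z": 0,"ax": 0,"ay": 0,"az": 3,"gripper": 1},
    {"x": 0,"y": 0,"z": 0,"ax": 0,"ay": 0,"az": 2.5,"gripper": 1},
  ],
)

```text
clock: 17.0
position: [0.5833, 0.054, 0.1939]
ee_rot: [0.942, 0.335, 0.001, 0.0]
ft_force: [5.2, -0.6, 5.6]
grip_width: 0.185
grasp_force: 26.2
```

Request:
apply_moves(
  rows=[
    {"x": 0,"y": 0,"z": 0,"ax": 0,"ay": 0,"az": 2,"gripper": 1},
    {"x": 0,"y": 0,"z": 0,"ax": 0,"ay": 0,"az": 1,"gripper": 1},
    {"x": 0,"y": 0,"z": 0,"ax": 0,"ay": 0,"az": 0,"gripper": 1},
    {"x": 0,"y": 0,"z": 0,"ax": 0,"ay": 0,"az": 0,"gripper": 1},
    {"x": 0,"y": 0,"z": 0,"ax": 0,"ay": 0,"az": 0,"gripper": 1},
  ],
)

```text
clock: 17.42
position: [0.5833, 0.054, 0.1939]
ee_rot: [0.95, 0.311, 0.002, 0.0]
ft_force: [4.7, -0.3, 5.1]
grip_width: 0.181
grasp_force: 26.2
```

Request:
apply_moves(
  rows=[
    {"x": 0,"y": 0,"z": 0,"ax": 0,"ay": 0,"az": 0,"gripper": 0.8},
    {"x": 0,"y": 0,"z": 0,"ax": 0,"ay": 0,"az": 0,"gripper": 0.6},
    {"x": 0,"y": 0,"z": 0,"ax": 0,"ay": 0,"az": 0,"gripper": 0.4},
    {"x": 0,"y": 0,"z": 0,"ax": 0,"ay": 0,"az": 0,"gripper": 0.3},
    {"x": 0,"y": 0,"z": -30,"ax": 0,"ay": 0,"az": 0,"gripper": 0.3},
  ],
)

```text
clock: 17.83
position: [0.5789, 0.0551, 0.2175]
ee_rot: [0.95, 0.312, -0.004, -0.001]
ft_force: [0.3, 0.4, -0.1]
grip_width: 0.701
grasp_force: 0.0
```

```bash
python3 -c "
from h import *
go([.5343,-.3153,.28],-28.5)"
```

```text
TCP [0.5789 0.0551 0.2175] yaw -53.7 shift [-255.9  271.6  -61.8] az -25.176223470789296 F [ 0.3  0.4 -0.1] w 0.701 t 17.83 j7 -0.69
```

Request:
apply_moves(
  rows=[
    {"x": 0,"y": 0,"z": -31,"ax": 0,"ay": 0,"az": 0,"gripper": 0.3},
    {"x": 0,"y": 0,"z": -31,"ax": 0,"ay": 0,"az": 0,"gripper": 0.3},
    {"x": -25,"y": 27,"z": 0,"ax": 0,"ay": 0,"az": 0,"gripper": 0.3},
    {"x": -25,"y": 27,"z": 0,"ax": 0,"ay": 0,"az": 0,"gripper": 0.3},
    {"x": -25,"y": 27,"z": 0,"ax": 0,"ay": 0,"az": 0,"gripper": 0.3},
  ],
)

```text
clock: 18.25
position: [0.5688, -0.0563, 0.284]
ee_rot: [0.95, 0.312, -0.001, -0.001]
ft_force: [0.4, -1.2, -0.6]
grip_width: 0.699
grasp_force: 0.0
```

Request:
apply_moves(
  rows=[
    {"x": -26,"y": 27,"z": 0,"ax": 0,"ay": 0,"az": 0,"gripper": 0.3},
    {"x": -26,"y": 27,"z": 0,"ax": 0,"ay": 0,"az": 0,"gripper": 0.3},
    {"x": -26,"y": 27,"z": 0,"ax": 0,"ay": 0,"az": 0,"gripper": 0.3},
    {"x": -26,"y": 27,"z": 0,"ax": 0,"ay": 0,"az": 0,"gripper": 0.3},
    {"x": -26,"y": 27,"z": 0,"ax": 0,"ay": 0,"az": 0,"gripper": 0.3},
  ],
)

```text
clock: 18.67
position: [0.5436, -0.2427, 0.2835]
ee_rot: [0.95, 0.312, -0.001, -0.001]
ft_force: [0.4, 0.2, -0.1]
grip_width: 0.7
grasp_force: 0.0
```

Request:
apply_moves(
  rows=[
    {"x": -26,"y": 28,"z": 0,"ax": 0,"ay": 0,"az": 0,"gripper": 0.3},
    {"x": -26,"y": 28,"z": 0,"ax": 0,"ay": 0,"az": 0,"gripper": 0.3},
    {"x": 0,"y": 0,"z": 0,"ax": 0,"ay": 0,"az": -6,"gripper": 0.3},
    {"x": 0,"y": 0,"z": 0,"ax": 0,"ay": 0,"az": -6,"gripper": 0.3},
    {"x": 0,"y": 0,"z": 0,"ax": 0,"ay": 0,"az": -6,"gripper": 0.3},
  ],
)

```text
clock: 19.08
position: [0.5346, -0.3183, 0.2833]
ee_rot: [0.889, 0.457, -0.001, -0.001]
ft_force: [-0.4, 0.2, 0.7]
grip_width: 0.704
grasp_force: 0.0
```

Request:
apply_moves(
  rows=[
    {"x": 0,"y": 0,"z": 0,"ax": 0,"ay": 0,"az": -6,"gripper": 0.3},
    {"x": 0,"y": 0,"z": 0,"ax": 0,"ay": 0,"az": -1,"gripper": 0.3},
    {"x": 0,"y": 0,"z": 0,"ax": 0,"ay": 0,"az": 0,"gripper": 0.3},
    {"x": 0,"y": 0,"z": 0,"ax": 0,"ay": 0,"az": 0,"gripper": 0.3},
    {"x": 0,"y": 0,"z": 0,"ax": 0,"ay": 0,"az": 0,"gripper": 0.3},
  ],
)

```text
clock: 19.5
position: [0.5355, -0.317, 0.2835]
ee_rot: [0.861, 0.509, -0.001, -0.001]
ft_force: [0.9, 0.6, -1.2]
grip_width: 0.703
grasp_force: 0.0
```

```bash
python3 -c "
from h import *
go([.5343,-.3153,.112],-28.5)
s=cam('side');t=cam('top')
a=cv2.resize(s['color'][150:340,150:310],(505,600),interpolation=cv2.INTER_CUBIC)
b=cv2.resize(t['color'][170:270,135:180+55],(280,280),interpolation=cv2.INTER_CUBIC)
b2=cv2.resize(t['color'][180:270,265:360],(280,265),interpolation=cv2.INTER_CUBIC)
im=np.zeros((600,800,3),np.uint8); im[:,:505]=a; im[:280,510:790]=b; im[300:565,510:790]=b2
cv2.imwrite('pics/s5.png',im[:,:,::-1])"
```

```text
TCP [ 0.5355 -0.317   0.2835] yaw -28.8 shift [  1.1  -1.5 171.5] az -0.33857950303845996 F [ 0.9  0.6 -1.2] w 0.703 t 19.5 j7 0.27
```

View pics/s5.png

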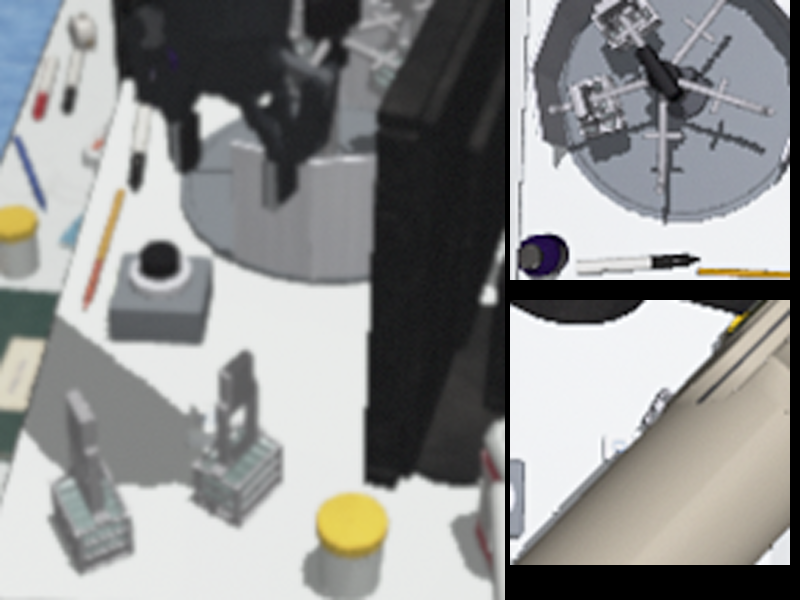

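The baskets on branches 0 and 1 hang well, branch 2 points out, and baskets 1 (238,362) and 2 (78,402) have not moved. I'll go down on basket 1.

Request:
apply_moves(
  rows=[
    {"x": 1,"y": -1,"z": 38,"ax": 0,"ay": 0,"az": 0,"gripper": 0.3},
    {"x": 0,"y": 0,"z": 40,"ax": 0,"ay": 0,"az": 0,"gripper": 0.3},
    {"x": 0,"y": 0,"z": 40,"ax": 0,"ay": 0,"az": 0,"gripper": 0.3},
    {"x": 0,"y": 0,"z": 33,"ax": 0,"ay": 0,"az": 0,"gripper": 0.3},
    {"x": 0,"y": 0,"z": 20,"ax": 0,"ay": 0,"az": 0,"gripper": 0.3},
  ],
)

```text
clock: 20.02
position: [0.5334, -0.3146, 0.1088]
ee_rot: [0.861, 0.509, -0.002, -0.002]
ft_force: [-0.0, 0.4, 0.2]
grip_width: 0.702
grasp_force: 0.0
```

Request:
apply_moves(
  rows=[
    {"x": 0,"y": 0,"z": 0,"ax": 0,"ay": 0,"az": 0,"gripper": 0.7},
    {"x": 0,"y": 0,"z": 0,"ax": 0,"ay": 0,"az": 0,"gripper": 0.8},
    {"x": 0,"y": 0,"z": 0,"ax": 0,"ay": 0,"az": 0,"gripper": 1},
    {"x": 0,"y": 0,"z": 0,"ax": 0,"ay": 0,"az": 0,"gripper": 1},
    {"x": 0,"y": 0,"z": 0,"ax": 0,"ay": 0,"az": 0,"gripper": 1},
  ],
  newtons=40,
)

```text
clock: 20.43
position: [0.5355, -0.3166, 0.1146]
ee_rot: [0.86, 0.51, 0.0, 0.001]
ft_force: [-0.8, -0.4, 6.3]
grip_width: 0.108
grasp_force: 41.4
```

Request:
apply_moves(
  rows=[
    {"x": 0,"y": 0,"z": 0,"ax": 0,"ay": 0,"az": 0,"gripper": 1},
    {"x": 0,"y": 0,"z": 0,"ax": 0,"ay": 0,"az": 0,"gripper": 1},
  ],
  newtons=50,
)

```text
clock: 20.6
position: [0.5355, -0.3167, 0.1146]
ee_rot: [0.86, 0.51, 0.0, 0.001]
ft_force: [-1.4, -0.2, 6.9]
grip_width: 0.11
grasp_force: 50.4
```

```bash
python3 -c "
from h import *
go([.41,.0542,.26],0)"
```

```text
TCP [ 0.5355 -0.3167  0.1146] yaw -28.7 shift [ 264.9 -288.1 -145.9] az -28.71931875134969 F [-1.4 -0.2  6.9] w 0.11 t 20.6 j7 0.35
```

Request:
apply_moves(
  rows=[
    {"x": 0,"y": 0,"z": -20,"ax": 0,"ay": 0,"az": 0,"gripper": 1},
    {"x": 0,"y": 0,"z": -35,"ax": 0,"ay": 0,"az": 0,"gripper": 1},
    {"x": 0,"y": 0,"z": -35,"ax": 0,"ay": 0,"az": 0,"gripper": 1},
    {"x": 0,"y": 0,"z": -35,"ax": 0,"ay": 0,"az": 0,"gripper": 1},
    {"x": 0,"y": 0,"z": -22,"ax": 0,"ay": 0,"az": 0,"gripper": 1},
  ],
)

```text
clock: 21.02
position: [0.5353, -0.3166, 0.264]
ee_rot: [0.86, 0.51, 0.001, 0.001]
ft_force: [0.5, -1.2, -0.9]
grip_width: 0.105
grasp_force: 49.3
```

Request:
apply_moves(
  rows=[
    {"x": 10,"y": -11,"z": 0,"ax": 0,"ay": 0,"az": 0,"gripper": 1},
    {"x": 20,"y": -22,"z": 0,"ax": 0,"ay": 0,"az": 0,"gripper": 1},
    {"x": 25,"y": -27,"z": 0,"ax": 0,"ay": 0,"az": 0,"gripper": 1},
    {"x": 25,"y": -27,"z": 0,"ax": 0,"ay": 0,"az": 0,"gripper": 1},
    {"x": 25,"y": -27,"z": 0,"ax": 0,"ay": 0,"az": 0,"gripper": 1},
  ],
)

```text
clock: 21.43
position: [0.4881, -0.1771, 0.2603]
ee_rot: [0.861, 0.509, -0.001, -0.001]
ft_force: [-0.2, 0.9, 0.4]
grip_width: 0.106
grasp_force: 49.3
```

Request:
apply_moves(
  rows=[
    {"x": 25,"y": -27,"z": 0,"ax": 0,"ay": 0,"az": 0,"gripper": 1},
    {"x": 25,"y": -27,"z": 0,"ax": 0,"ay": 0,"az": 0,"gripper": 1},
    {"x": 25,"y": -27,"z": 0,"ax": 0,"ay": 0,"az": 0,"gripper": 1},
    {"x": 25,"y": -27,"z": 0,"ax": 0,"ay": 0,"az": 0,"gripper": 1},
    {"x": 25,"y": -27,"z": 0,"ax": 0,"ay": 0,"az": 0,"gripper": 1},
  ],
)

```text
clock: 21.85
position: [0.4331, -0.0126, 0.2624]
ee_rot: [0.861, 0.509, 0.001, -0.001]
ft_force: [1.9, 0.7, -2.4]
grip_width: 0.11
grasp_force: 49.3
```

Request:
apply_moves(
  rows=[
    {"x": 20,"y": -24,"z": 0,"ax": 0,"ay": 0,"az": 0,"gripper": 1},
    {"x": 15,"y": -15,"z": 0,"ax": 0,"ay": 0,"az": 0,"gripper": 1},
    {"x": 0,"y": 0,"z": 0,"ax": 0,"ay": 0,"az": -4,"gripper": 1},
    {"x": 0,"y": 0,"z": 0,"ax": 0,"ay": 0,"az": -5,"gripper": 1},
    {"x": 0,"y": 0,"z": 0,"ax": 0,"ay": 0,"az": -5,"gripper": 1},
  ],
)

```text
clock: 22.27
position: [0.4165, 0.0352, 0.2618]
ee_rot: [0.791, 0.612, -0.0, -0.001]
ft_force: [0.3, -0.6, -1.0]
grip_width: 0.108
grasp_force: 49.3
```

Request:
apply_moves(
  rows=[
    {"x": 0,"y": 0,"z": 0,"ax": 0,"ay": 0,"az": -5,"gripper": 1},
    {"x": 0,"y": 0,"z": 0,"ax": 0,"ay": 0,"az": -5,"gripper": 1},
    {"x": 0,"y": 0,"z": 0,"ax": 0,"ay": 0,"az": -4.5,"gripper": 1},
    {"x": 0,"y": 0,"z": 0,"ax": 0,"ay": 0,"az": 0,"gripper": 1},
    {"x": 0,"y": 0,"z": 0,"ax": 0,"ay": 0,"az": 0,"gripper": 1},
  ],
)

```text
clock: 22.68
position: [0.4166, 0.0352, 0.2617]
ee_rot: [0.71, 0.704, -0.0, -0.001]
ft_force: [-0.5, 0.2, -1.8]
grip_width: 0.104
grasp_force: 49.3
```

```bash
python3 -c "
from h import *
go([.42,.0545,.213],0)"
```

```text
TCP [0.4166 0.0352 0.2617] yaw -0.5 shift [19.3  3.4 48.7] az -0.4500468836236138 F [-0.5  0.2 -1.8] w 0.104 t 22.68 j7 -0.42
```

Request:
apply_moves(
  rows=[
    {"x": 10,"y": 2,"z": 16,"ax": 0,"ay": 0,"az": -0.5,"gripper": 1},
    {"x": 9,"y": 1,"z": 16,"ax": 0,"ay": 0,"az": 0,"gripper": 1},
    {"x": 0,"y": 0,"z": 16,"ax": 0,"ay": 0,"az": 0,"gripper": 1},
    {"x": 0,"y": 0,"z": 0,"ax": 0,"ay": 0,"az": 0,"gripper": 1},
    {"x": 0,"y": 0,"z": 0,"ax": 0,"ay": 0,"az": 0,"gripper": 1},
  ],
)

```text
clock: 23.1
position: [0.4192, 0.0539, 0.2135]
ee_rot: [0.707, 0.708, -0.001, -0.001]
ft_force: [0.4, -0.1, -0.1]
grip_width: 0.109
grasp_force: 49.3
```

```bash
python3 -c "
from h import *
go([.5045,.0545,.213],0)"
```

```text
TCP [0.4192 0.0539 0.2135] yaw 0.1 shift [ 0.5 85.3  0.2] az 0.07426377947105323 F [ 0.4 -0.1 -0.1] w 0.109 t 23.1 j7 -0.41
```

Same insertion as before, then a check of the force before release.

Request:
apply_moves(
  rows=[
    {"x": 0,"y": 15,"z": 0,"ax": 0,"ay": 0,"az": 0,"gripper": 1},
    {"x": 0,"y": 20,"z": 0,"ax": 0,"ay": 0,"az": 0,"gripper": 1},
    {"x": 0,"y": 20,"z": 0,"ax": 0,"ay": 0,"az": 0,"gripper": 1},
    {"x": 0,"y": 20,"z": 0,"ax": 0,"ay": 0,"az": 0,"gripper": 1},
    {"x": 0,"y": 10,"z": 0,"ax": 0,"ay": 0,"az": 0,"gripper": 1},
  ],
)

```text
clock: 23.52
position: [0.507, 0.0554, 0.2147]
ee_rot: [0.706, 0.709, 0.0, 0.0]
ft_force: [0.4, -0.2, -1.0]
grip_width: 0.108
grasp_force: 49.4
```

Request:
apply_moves(
  rows=[
    {"x": 0,"y": 0,"z": 6,"ax": 0,"ay": 0,"az": 0,"gripper": 1},
    {"x": 0,"y": 0,"z": 8,"ax": 0,"ay": 0,"az": 0,"gripper": 1},
    {"x": 0,"y": 0,"z": 6,"ax": 0,"ay": 0,"az": 0,"gripper": 1},
    {"x": 0,"y": 0,"z": 3,"ax": 0,"ay": 0,"az": 0,"gripper": 1},
    {"x": 0,"y": 0,"z": 0,"ax": 0,"ay": 0,"az": 0,"gripper": 1},
  ],
)

```text
clock: 23.93
position: [0.5034, 0.0547, 0.1896]
ee_rot: [0.706, 0.708, -0.001, -0.002]
ft_force: [0.4, -0.1, -1.0]
grip_width: 0.111
grasp_force: 49.5
```

Request:
apply_moves(
  rows=[
    {"x": 0,"y": 0,"z": 1,"ax": 0,"ay": 0,"az": 0,"gripper": 1},
    {"x": 0,"y": 0,"z": 1,"ax": 0,"ay": 0,"az": 0,"gripper": 1},
    {"x": 0,"y": 0,"z": 0,"ax": 0,"ay": 0,"az": 0,"gripper": 1},
    {"x": 0,"y": 0,"z": 0,"ax": 0,"ay": 0,"az": 0,"gripper": 1},
    {"x": 0,"y": 0,"z": 0,"ax": 0,"ay": 0,"az": 0,"gripper": 1},
  ],
)

```text
clock: 24.35
position: [0.5044, 0.0548, 0.1886]
ee_rot: [0.706, 0.708, -0.001, -0.001]
ft_force: [-4.3, -0.5, 6.2]
grip_width: 0.107
grasp_force: 50.4
```

Seated at z 0.1886 as expected. Release, rise and go to the knob.

Request:
apply_moves(
  rows=[
    {"x": 0,"y": 0,"z": 0,"ax": 0,"ay": 0,"az": 0,"gripper": 0.8},
    {"x": 0,"y": 0,"z": 0,"ax": 0,"ay": 0,"az": 0,"gripper": 0.7},
    {"x": 0,"y": 0,"z": 0,"ax": 0,"ay": 0,"az": 0,"gripper": 0.6},
    {"x": 0,"y": 0,"z": 0,"ax": 0,"ay": 0,"az": 0,"gripper": 0.6},
    {"x": 0,"y": 0,"z": -5,"ax": 0,"ay": 0,"az": 0,"gripper": 0.6},
  ],
)

```text
clock: 24.77
position: [0.504, 0.0546, 0.1927]
ee_rot: [0.706, 0.708, -0.001, -0.001]
ft_force: [0.0, 0.9, 0.3]
grip_width: 0.401
grasp_force: 0.0
```

Request:
apply_moves(
  rows=[
    {"x": 0,"y": 0,"z": -20,"ax": 0,"ay": 0,"az": 0,"gripper": 0.6},
    {"x": 0,"y": 0,"z": -30,"ax": 0,"ay": 0,"az": 0,"gripper": 0.6},
    {"x": 0,"y": 0,"z": -30,"ax": 0,"ay": 0,"az": 0,"gripper": 0.6},
    {"x": 0,"y": 0,"z": -20,"ax": 0,"ay": 0,"az": 0,"gripper": 0.5},
    {"x": 0,"y": 20,"z": 0,"ax": 0,"ay": 0,"az": 0,"gripper": 0.4},
  ],
)

```text
clock: 25.18
position: [0.525, 0.0536, 0.2995]
ee_rot: [0.706, 0.708, 0.006, -0.003]
ft_force: [0.8, -1.6, 0.9]
grip_width: 0.599
grasp_force: 0.0
```

Request:
apply_moves(
  rows=[
    {"x": 0,"y": 30,"z": 0,"ax": 0,"ay": 0,"az": 0,"gripper": 0.4},
    {"x": 0,"y": 28,"z": 0,"ax": 0,"ay": 0,"az": 0,"gripper": 0.4},
    {"x": 0,"y": 0,"z": 0,"ax": 0,"ay": 0,"az": 0,"gripper": 0.4},
    {"x": 0,"y": 0,"z": 0,"ax": 0,"ay": 0,"az": 0,"gripper": 0.4},
    {"x": 0,"y": 0,"z": 0,"ax": 0,"ay": 0,"az": 0,"gripper": 0.4},
  ],
)

```text
clock: 25.6
position: [0.581, 0.0542, 0.2934]
ee_rot: [0.706, 0.708, -0.001, -0.001]
ft_force: [-0.8, 0.3, 0.5]
grip_width: 0.6
grasp_force: 0.0
```

```bash
python3 -c "
from h import *
go([.583,.0542,.187],-53.8)
s=cam('side');t=cam('top')
cv2.imwrite('pics/s6.png',cv2.resize(np.hstack([s['color'][130:240,190:290],s['color'][220:330,150:250]]),(800,440),interpolation=cv2.INTER_CUBIC)[:,:,::-1])"
```

```text
TCP [0.581  0.0542 0.2934] yaw 0.1 shift [1.000e-01 2.300e+00 1.064e+02] az 53.92964672113095 F [-0.8  0.3  0.5] w 0.6 t 25.6 j7 0.1
```

View pics/s6.png

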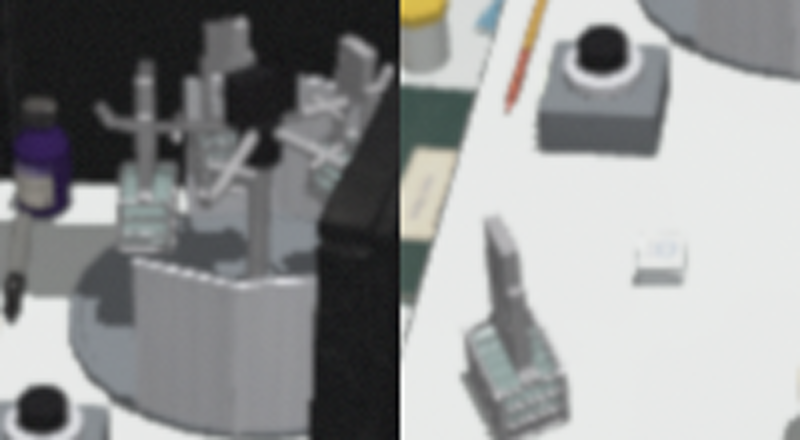

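Baskets 0 and 1 both hang well, and basket 2 stands untouched at (498,222) in the right panel. Knob turn next.

Request:
apply_moves(
  rows=[
    {"x": 0,"y": 2.5,"z": 0,"ax": 0,"ay": 0,"az": 6,"gripper": 0.4},
    {"x": 0,"y": 0,"z": 0,"ax": 0,"ay": 0,"az": 6,"gripper": 0.4},
    {"x": 0,"y": 0,"z": 0,"ax": 0,"ay": 0,"az": 6,"gripper": 0.4},
    {"x": 0,"y": 0,"z": 0,"ax": 0,"ay": 0,"az": 6,"gripper": 0.4},
    {"x": 0,"y": 0,"z": 0,"ax": 0,"ay": 0,"az": 6,"gripper": 0.4},
  ],
)

```text
clock: 26.12
position: [0.5832, 0.0556, 0.2941]
ee_rot: [0.866, 0.5, 0.0, -0.002]
ft_force: [-0.1, 0.9, -0.7]
grip_width: 0.601
grasp_force: 0.0
```

Request:
apply_moves(
  rows=[
    {"x": 0,"y": 0,"z": 0,"ax": 0,"ay": 0,"az": 6,"gripper": 0.4},
    {"x": 0,"y": 0,"z": 0,"ax": 0,"ay": 0,"az": 6,"gripper": 0.4},
    {"x": 0,"y": 0,"z": 0,"ax": 0,"ay": 0,"az": 6,"gripper": 0.4},
    {"x": 0,"y": 0,"z": 0,"ax": 0,"ay": 0,"az": 6,"gripper": 0.4},
    {"x": 0,"y": 0,"z": 0,"ax": 0,"ay": 0,"az": 0,"gripper": 0.4},
  ],
)

```text
clock: 26.53
position: [0.5833, 0.0556, 0.2939]
ee_rot: [0.951, 0.309, -0.0, -0.001]
ft_force: [0.1, 0.4, -0.3]
grip_width: 0.606
grasp_force: 0.0
```

Request:
apply_moves(
  rows=[
    {"x": 0,"y": 0,"z": 30,"ax": 0,"ay": 0,"az": 0,"gripper": 0.4},
    {"x": 0,"y": 0,"z": 35,"ax": 0,"ay": 0,"az": 0,"gripper": 0.4},
    {"x": 0,"y": 0,"z": 33,"ax": 0,"ay": 0,"az": 0,"gripper": 0.4},
    {"x": 0,"y": 0,"z": 0,"ax": 0,"ay": 0,"az": 0,"gripper": 0.4},
    {"x": 0,"y": 0,"z": 0,"ax": 0,"ay": 0,"az": 0,"gripper": 0.4},
  ],
)

```text
clock: 26.95
position: [0.5828, 0.0554, 0.1955]
ee_rot: [0.95, 0.312, -0.002, -0.001]
ft_force: [-0.3, 0.7, 1.0]
grip_width: 0.601
grasp_force: 0.0
```

```bash
python3 -c "
from h import *
go([.583,.0542,.192],-53.8)"
```

```text
TCP [0.5828 0.0554 0.1955] yaw -53.6 shift [-0.5  1.1  3.5] az 0.15519263012697593 F [-0.3  0.7  1. ] w 0.601 t 26.95 j7 -0.7
```

Request:
apply_moves(
  rows=[
    {"x": -0.5,"y": 1,"z": 3,"ax": 0,"ay": 0,"az": 0,"gripper": 0.7},
    {"x": 0,"y": 0,"z": 0,"ax": 0,"ay": 0,"az": 0,"gripper": 0.8},
    {"x": 0,"y": 0,"z": 0,"ax": 0,"ay": 0,"az": 0,"gripper": 0.9},
    {"x": 0,"y": 0,"z": 0,"ax": 0,"ay": 0,"az": 0,"gripper": 1},
    {"x": 0,"y": 0,"z": 0,"ax": 0,"ay": 0,"az": 0,"gripper": 1},
  ],
  newtons=20,
)

```text
clock: 27.37
position: [0.584, 0.0545, 0.194]
ee_rot: [0.95, 0.311, -0.001, -0.001]
ft_force: [-5.6, 2.2, 9.4]
grip_width: 0.188
grasp_force: 22.9
```

Request:
apply_moves(
  rows=[
    {"x": 0,"y": 0,"z": 0,"ax": 0,"ay": 0,"az": 0,"gripper": 1},
    {"x": 0,"y": 0,"z": 0,"ax": 0,"ay": 0,"az": 1,"gripper": 1},
    {"x": 0,"y": 0,"z": 0,"ax": 0,"ay": 0,"az": 2,"gripper": 1},
    {"x": 0,"y": 0,"z": 0,"ax": 0,"ay": 0,"az": 3,"gripper": 1},
    {"x": 0,"y": 0,"z": 0,"ax": 0,"ay": 0,"az": 3,"gripper": 1},
  ],
)

```text
clock: 27.78
position: [0.5841, 0.0544, 0.1941]
ee_rot: [0.972, 0.235, -0.001, -0.001]
ft_force: [-5.5, 2.7, 8.1]
grip_width: 0.184
grasp_force: 22.8
```

```bash
python3 -c "
from h import *
go([.583,.0542,.192],-125.8)"
```

```text
TCP [0.5841 0.0544 0.1941] yaw -62.9 shift [-1.1 -0.4  2.1] az 62.92862446498117 F [-5.5  2.7  8.1] w 0.184 t 27.78 j7 -0.84
```

Request:
apply_moves(
  rows=[
    {"x": 0,"y": 0,"z": 0,"ax": 0,"ay": 0,"az": 3,"gripper": 1},
    {"x": 0,"y": 0,"z": 0,"ax": 0,"ay": 0,"az": 3,"gripper": 1},
    {"x": 0,"y": 0,"z": 0,"ax": 0,"ay": 0,"az": 3,"gripper": 1},
    {"x": 0,"y": 0,"z": 0,"ax": 0,"ay": 0,"az": 3,"gripper": 1},
    {"x": 0,"y": 0,"z": 0,"ax": 0,"ay": 0,"az": 3,"gripper": 1},
  ],
)

```text
clock: 28.2
position: [0.5843, 0.0541, 0.1941]
ee_rot: [0.994, 0.105, -0.001, -0.001]
ft_force: [-4.5, 1.1, 7.4]
grip_width: 0.182
grasp_force: 22.7
```

Request:
apply_moves(
  rows=[
    {"x": 0,"y": 0,"z": 0,"ax": 0,"ay": 0,"az": 3,"gripper": 1},
    {"x": 0,"y": 0,"z": 0,"ax": 0,"ay": 0,"az": 3,"gripper": 1},
    {"x": 0,"y": 0,"z": 0,"ax": 0,"ay": 0,"az": 3,"gripper": 1},
    {"x": 0,"y": 0,"z": 0,"ax": 0,"ay": 0,"az": 3,"gripper": 1},
    {"x": 0,"y": 0,"z": 0,"ax": 0,"ay": 0,"az": 3,"gripper": 1},
  ],
)

```text
clock: 28.62
position: [0.5842, 0.0537, 0.194]
ee_rot: [1.0, -0.025, -0.001, -0.0]
ft_force: [-4.6, -0.3, 6.8]
grip_width: 0.183
grasp_force: 22.7
```

Request:
apply_moves(
  rows=[
    {"x": 0,"y": 0,"z": 0,"ax": 0,"ay": 0,"az": 3,"gripper": 1},
    {"x": 0,"y": 0,"z": 0,"ax": 0,"ay": 0,"az": 3,"gripper": 1},
    {"x": 0,"y": 0,"z": 0,"ax": 0,"ay": 0,"az": 3,"gripper": 1},
    {"x": 0,"y": 0,"z": 0,"ax": 0,"ay": 0,"az": 3,"gripper": 1},
    {"x": 0,"y": 0,"z": 0,"ax": 0,"ay": 0,"az": 3,"gripper": 1},
  ],
)

```text
clock: 29.03
position: [0.5842, 0.0534, 0.1941]
ee_rot: [0.988, -0.156, -0.001, -0.0]
ft_force: [-4.3, -0.6, 7.5]
grip_width: 0.184
grasp_force: 22.7
```

Request:
apply_moves(
  rows=[
    {"x": 0,"y": 0,"z": 0,"ax": 0,"ay": 0,"az": 3,"gripper": 1},
    {"x": 0,"y": 0,"z": 0,"ax": 0,"ay": 0,"az": 3,"gripper": 1},
    {"x": 0,"y": 0,"z": 0,"ax": 0,"ay": 0,"az": 3,"gripper": 1},
    {"x": 0,"y": 0,"z": 0,"ax": 0,"ay": 0,"az": 3,"gripper": 1},
    {"x": 0,"y": 0,"z": 0,"ax": 0,"ay": 0,"az": 3,"gripper": 1},
  ],
)

```text
clock: 29.45
position: [0.5841, 0.0532, 0.194]
ee_rot: [0.959, -0.284, -0.001, 0.0]
ft_force: [-5.8, -2.4, 7.4]
grip_width: 0.181
grasp_force: 22.7
```

Request:
apply_moves(
  rows=[
    {"x": 0,"y": 0,"z": 0,"ax": 0,"ay": 0,"az": 2,"gripper": 1},
    {"x": 0,"y": 0,"z": 0,"ax": 0,"ay": 0,"az": 1,"gripper": 1},
    {"x": 0,"y": 0,"z": 0,"ax": 0,"ay": 0,"az": 0,"gripper": 1},
    {"x": 0,"y": 0,"z": 0,"ax": 0,"ay": 0,"az": 0,"gripper": 1},
    {"x": 0,"y": 0,"z": 0,"ax": 0,"ay": 0,"az": 0,"gripper": 1},
  ],
)

```text
clock: 29.87
position: [0.584, 0.0531, 0.1941]
ee_rot: [0.952, -0.308, -0.001, 0.0]
ft_force: [-5.7, -2.2, 8.2]
grip_width: 0.186
grasp_force: 22.7
```

```bash
python3 -c "
from h import *
go([.583,.0542,.192],-125.8)"
```

```text
TCP [0.584  0.0531 0.1941] yaw -125.8 shift [-1.5 -0.3  2.1] az -0.01876975093779265 F [-5.7 -2.2  8.2] w 0.186 t 29.87 j7 -1.88
```

Request:
apply_moves(
  rows=[
    {"x": 0,"y": 0,"z": 0,"ax": 0,"ay": 0,"az": 0,"gripper": 0.8},
    {"x": 0,"y": 0,"z": 0,"ax": 0,"ay": 0,"az": 0,"gripper": 0.6},
    {"x": 0,"y": 0,"z": 0,"ax": 0,"ay": 0,"az": 0,"gripper": 0.4},
    {"x": 0,"y": 0,"z": 0,"ax": 0,"ay": 0,"az": 0,"gripper": 0.3},
    {"x": 0,"y": 0,"z": -30,"ax": 0,"ay": 0,"az": 0,"gripper": 0.3},
  ],
)

```text
clock: 30.28
position: [0.5818, 0.0549, 0.2181]
ee_rot: [0.952, -0.307, -0.004, 0.002]
ft_force: [-0.6, 1.5, -0.3]
grip_width: 0.697
grasp_force: 0.0
```

Request:
apply_moves(
  rows=[
    {"x": 0,"y": 0,"z": -35,"ax": 0,"ay": 0,"az": 0,"gripper": 0.3},
    {"x": 0,"y": 0,"z": -30,"ax": 0,"ay": 0,"az": 0,"gripper": 0.3},
    {"x": 0,"y": 0,"z": 0,"ax": 0,"ay": 0,"az": -4,"gripper": 0.3},
    {"x": 0,"y": 0,"z": 0,"ax": 0,"ay": 0,"az": 0,"gripper": 0.3},
    {"x": 0,"y": 0,"z": 0,"ax": 0,"ay": 0,"az": 0,"gripper": 0.3},
  ],
)

```text
clock: 30.7
position: [0.5839, 0.0541, 0.2869]
ee_rot: [0.962, -0.275, -0.001, -0.0]
ft_force: [0.4, -0.5, -0.8]
grip_width: 0.701
grasp_force: 0.0
```

```bash
python3 -c "
from h import *
go([.4373,-.3600,.28],26.4)"
```

```text
TCP [0.5839 0.0541 0.2869] yaw -121.9 shift [ 94.2 429.1   6.9] az 31.73273475507071 F [ 0.4 -0.5 -0.8] w 0.701 t 30.7 j7 -1.92
```

Request:
apply_moves(
  rows=[
    {"x": 8,"y": 36,"z": 0,"ax": 0,"ay": 0,"az": 0,"gripper": 0.3},
    {"x": 8,"y": 36,"z": 0,"ax": 0,"ay": 0,"az": 0,"gripper": 0.3},
    {"x": 8,"y": 36,"z": 0,"ax": 0,"ay": 0,"az": 0,"gripper": 0.3},
    {"x": 8,"y": 36,"z": 0,"ax": 0,"ay": 0,"az": 0,"gripper": 0.3},
    {"x": 8,"y": 36,"z": 0,"ax": 0,"ay": 0,"az": 0,"gripper": 0.3},
  ],
)

```text
clock: 31.12
position: [0.5218, -0.1212, 0.2861]
ee_rot: [0.962, -0.275, -0.002, 0.0]
ft_force: [0.9, -0.5, -0.0]
grip_width: 0.703
grasp_force: 0.0
```

Request:
apply_moves(
  rows=[
    {"x": 8,"y": 36,"z": 0,"ax": 0,"ay": 0,"az": 0,"gripper": 0.3},
    {"x": 8,"y": 36,"z": 0,"ax": 0,"ay": 0,"az": 0,"gripper": 0.3},
    {"x": 8,"y": 36,"z": 0,"ax": 0,"ay": 0,"az": 0,"gripper": 0.3},
    {"x": 8,"y": 36,"z": 0,"ax": 0,"ay": 0,"az": 0,"gripper": 0.3},
    {"x": 8,"y": 36,"z": 0,"ax": 0,"ay": 0,"az": 0,"gripper": 0.3},
  ],
)

```text
clock: 31.53
position: [0.4613, -0.295, 0.2864]
ee_rot: [0.962, -0.275, -0.002, -0.0]
ft_force: [1.4, 0.1, 0.5]
grip_width: 0.703
grasp_force: 0.0
```

Request:
apply_moves(
  rows=[
    {"x": 7,"y": 35,"z": 0,"ax": 0,"ay": 0,"az": 0,"gripper": 0.3},
    {"x": 7,"y": 34,"z": 0,"ax": 0,"ay": 0,"az": 0,"gripper": 0.3},
    {"x": 0,"y": 0,"z": 0,"ax": 0,"ay": 0,"az": -7,"gripper": 0.3},
    {"x": 0,"y": 0,"z": 0,"ax": 0,"ay": 0,"az": -7,"gripper": 0.3},
    {"x": 0,"y": 0,"z": 0,"ax": 0,"ay": 0,"az": -7,"gripper": 0.3},
  ],
)

```text
clock: 31.95
position: [0.4369, -0.3607, 0.2861]
ee_rot: [0.996, -0.093, -0.003, -0.0]
ft_force: [1.3, 1.0, -0.3]
grip_width: 0.699
grasp_force: 0.0
```

Request:
apply_moves(
  rows=[
    {"x": 0,"y": 0,"z": 0,"ax": 0,"ay": 0,"az": -7,"gripper": 0.3},
    {"x": 0,"y": 0,"z": 0,"ax": 0,"ay": 0,"az": -7,"gripper": 0.3},
    {"x": 0,"y": 0,"z": 0,"ax": 0,"ay": 0,"az": -7,"gripper": 0.3},
    {"x": 0,"y": 0,"z": 0,"ax": 0,"ay": 0,"az": -7,"gripper": 0.3},
    {"x": 0,"y": 0,"z": 0,"ax": 0,"ay": 0,"az": -7,"gripper": 0.3},
  ],
)

```text
clock: 32.37
position: [0.4376, -0.3597, 0.2861]
ee_rot: [0.977, 0.212, -0.002, -0.001]
ft_force: [0.1, -0.9, 0.1]
grip_width: 0.7
grasp_force: 0.0
```

Request:
apply_moves(
  rows=[
    {"x": 0,"y": 0,"z": 0,"ax": 0,"ay": 0,"az": -7,"gripper": 0.3},
    {"x": 0,"y": 0,"z": 0,"ax": 0,"ay": 0,"az": -7,"gripper": 0.3},
    {"x": 0,"y": 0,"z": 0,"ax": 0,"ay": 0,"az": -7,"gripper": 0.3},
    {"x": 0,"y": 0,"z": 0,"ax": 0,"ay": 0,"az": -7,"gripper": 0.3},
    {"x": 0,"y": 0,"z": 0,"ax": 0,"ay": 0,"az": -7,"gripper": 0.3},
  ],
)

```text
clock: 32.78
position: [0.4376, -0.3597, 0.286]
ee_rot: [0.868, 0.496, -0.002, -0.002]
ft_force: [1.7, -0.4, 0.0]
grip_width: 0.697
grasp_force: 0.0
```

Request:
apply_moves(
  rows=[
    {"x": 0,"y": 0,"z": 0,"ax": 0,"ay": 0,"az": -7,"gripper": 0.3},
    {"x": 0,"y": 0,"z": 0,"ax": 0,"ay": 0,"az": -7,"gripper": 0.3},
    {"x": 0,"y": 0,"z": 0,"ax": 0,"ay": 0,"az": -7,"gripper": 0.3},
    {"x": 0,"y": 0,"z": 0,"ax": 0,"ay": 0,"az": -7,"gripper": 0.3},
    {"x": 0,"y": 0,"z": 0,"ax": 0,"ay": 0,"az": -7,"gripper": 0.3},
  ],
)

```text
clock: 33.2
position: [0.4376, -0.3597, 0.2859]
ee_rot: [0.679, 0.734, -0.001, -0.002]
ft_force: [0.3, 0.1, 0.6]
grip_width: 0.699
grasp_force: 0.0
```

Request:
apply_moves(
  rows=[
    {"x": 0,"y": 0,"z": 0,"ax": 0,"ay": 0,"az": -7,"gripper": 0.3},
    {"x": 0,"y": 0,"z": 0,"ax": 0,"ay": 0,"az": -7,"gripper": 0.3},
    {"x": 0,"y": 0,"z": 0,"ax": 0,"ay": 0,"az": -7,"gripper": 0.3},
    {"x": 0,"y": 0,"z": 0,"ax": 0,"ay": 0,"az": 0,"gripper": 0.3},
    {"x": 0,"y": 0,"z": 0,"ax": 0,"ay": 0,"az": 0,"gripper": 0.3},
  ],
)

```text
clock: 33.62
position: [0.4376, -0.3599, 0.2864]
ee_rot: [0.538, 0.843, -0.001, -0.002]
ft_force: [-0.0, 0.1, -0.3]
grip_width: 0.704
grasp_force: 0.0
```

```bash
python3 -c "
from h import *
go([.4373,-.3600,.112],26.4)
s=cam('side');t=cam('top')
cv2.imwrite('pics/s7.png',cv2.resize(np.hstack([s['color'][235:335,150:250],t['color'][150:250,135:235]]),(800,400),interpolation=cv2.INTER_CUBIC)[:,:,::-1])"
```

```text
TCP [ 0.4376 -0.3599  0.2864] yaw 24.9 shift [ -0.4   0.3 174.4] az -1.4862178220971458 F [-0.   0.1 -0.3] w 0.704 t 33.62 j7 1.17
```

View pics/s7.png

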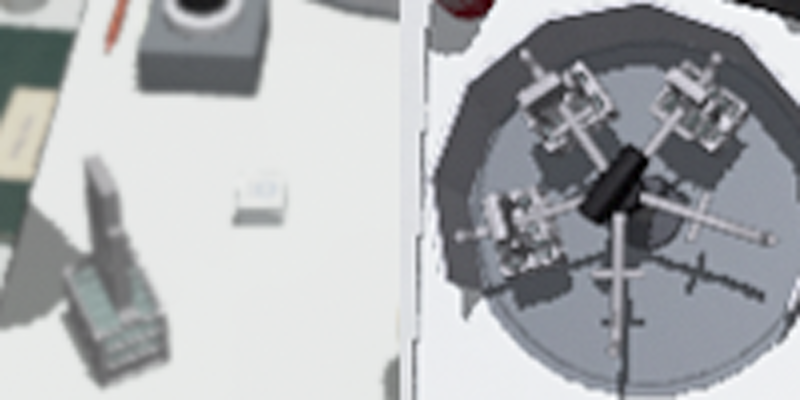

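The left panel shows basket 2 unmoved. The right panel shows three hung baskets with branch 3 straight out of the opening, tip at (614,350).

Request:
apply_moves(
  rows=[
    {"x": 0,"y": 0,"z": 40,"ax": 0,"ay": 0,"az": -1.5,"gripper": 0.3},
    {"x": 0,"y": 0,"z": 40,"ax": 0,"ay": 0,"az": 0,"gripper": 0.3},
    {"x": 0,"y": 0,"z": 40,"ax": 0,"ay": 0,"az": 0,"gripper": 0.3},
    {"x": 0,"y": 0,"z": 34,"ax": 0,"ay": 0,"az": 0,"gripper": 0.3},
    {"x": 0,"y": 0,"z": 20,"ax": 0,"ay": 0,"az": 0,"gripper": 0.3},
  ],
)

```text
clock: 34.13
position: [0.4359, -0.3589, 0.1095]
ee_rot: [0.526, 0.85, -0.001, -0.003]
ft_force: [-0.2, 0.1, 0.4]
grip_width: 0.699
grasp_force: 0.0
```

Request:
apply_moves(
  rows=[
    {"x": 0,"y": 0,"z": 0,"ax": 0,"ay": 0,"az": 0,"gripper": 0.7},
    {"x": 0,"y": 0,"z": 0,"ax": 0,"ay": 0,"az": 0,"gripper": 0.8},
    {"x": 0,"y": 0,"z": 0,"ax": 0,"ay": 0,"az": 0,"gripper": 1},
    {"x": 0,"y": 0,"z": 0,"ax": 0,"ay": 0,"az": 0,"gripper": 1},
    {"x": 0,"y": 0,"z": 0,"ax": 0,"ay": 0,"az": 0,"gripper": 1},
  ],
  newtons=40,
)

```text
clock: 34.55
position: [0.4384, -0.3609, 0.1154]
ee_rot: [0.525, 0.851, -0.0, 0.0]
ft_force: [-1.5, 1.5, 7.8]
grip_width: 0.116
grasp_force: 42.2
```

Request:
apply_moves(
  rows=[
    {"x": 0,"y": 0,"z": 0,"ax": 0,"ay": 0,"az": 0,"gripper": 1},
    {"x": 0,"y": 0,"z": 0,"ax": 0,"ay": 0,"az": 0,"gripper": 1},
  ],
  newtons=50,
)

```text
clock: 34.72
position: [0.4383, -0.3609, 0.1155]
ee_rot: [0.525, 0.851, -0.0, 0.0]
ft_force: [-1.0, 0.8, 7.5]
grip_width: 0.106
grasp_force: 50.2
```

```bash
python3 -c "
from h import *
go([.42,.0542,.26],0)"
```

```text
TCP [ 0.4383 -0.3609  0.1155] yaw 26.7 shift [ 379.  170. -145.] az 26.678754728658305 F [-1.   0.8  7.5] w 0.106 t 34.72 j7 1.29
```

Request:
apply_moves(
  rows=[
    {"x": 0,"y": 0,"z": -20,"ax": 0,"ay": 0,"az": 0,"gripper": 1},
    {"x": 0,"y": 0,"z": -35,"ax": 0,"ay": 0,"az": 0,"gripper": 1},
    {"x": 0,"y": 0,"z": -35,"ax": 0,"ay": 0,"az": 0,"gripper": 1},
    {"x": 0,"y": 0,"z": -35,"ax": 0,"ay": 0,"az": 0,"gripper": 1},
    {"x": 0,"y": 0,"z": -22,"ax": 0,"ay": 0,"az": 0,"gripper": 1},
  ],
)

```text
clock: 35.13
position: [0.4382, -0.3611, 0.265]
ee_rot: [0.525, 0.851, -0.0, 0.001]
ft_force: [-0.2, -0.6, -1.6]
grip_width: 0.105
grasp_force: 49.1
```

Request:
apply_moves(
  rows=[
    {"x": 14,"y": 6,"z": 0,"ax": 0,"ay": 0,"az": 0,"gripper": 1},
    {"x": 26,"y": 12,"z": 0,"ax": 0,"ay": 0,"az": 0,"gripper": 1},
    {"x": 32,"y": 14,"z": 0,"ax": 0,"ay": 0,"az": 0,"gripper": 1},
    {"x": 32,"y": 14,"z": 0,"ax": 0,"ay": 0,"az": 0,"gripper": 1},
    {"x": 32,"y": 14,"z": 0,"ax": 0,"ay": 0,"az": 0,"gripper": 1},
  ],
)

```text
clock: 35.55
position: [0.4299, -0.2107, 0.2613]
ee_rot: [0.525, 0.851, -0.0, -0.0]
ft_force: [0.3, 0.4, -1.8]
grip_width: 0.106
grasp_force: 49.0
```

Request:
apply_moves(
  rows=[
    {"x": 32,"y": 14,"z": 0,"ax": 0,"ay": 0,"az": 0,"gripper": 1},
    {"x": 32,"y": 14,"z": 0,"ax": 0,"ay": 0,"az": 0,"gripper": 1},
    {"x": 32,"y": 14,"z": 0,"ax": 0,"ay": 0,"az": 0,"gripper": 1},
    {"x": 32,"y": 14,"z": 0,"ax": 0,"ay": 0,"az": 0,"gripper": 1},
    {"x": 32,"y": 14,"z": 0,"ax": 0,"ay": 0,"az": 0,"gripper": 1},
  ],
)

```text
clock: 35.97
position: [0.4206, -0.036, 0.2616]
ee_rot: [0.525, 0.851, 0.0, -0.0]
ft_force: [0.9, -0.3, -1.1]
grip_width: 0.106
grasp_force: 49.1
```

Request:
apply_moves(
  rows=[
    {"x": 32,"y": 14,"z": 0,"ax": 0,"ay": 0,"az": 0,"gripper": 1},
    {"x": 32,"y": 14,"z": 0,"ax": 0,"ay": 0,"az": 0,"gripper": 1},
    {"x": 13,"y": 8,"z": 0,"ax": 0,"ay": 0,"az": 0,"gripper": 1},
    {"x": 6,"y": 4,"z": 0,"ax": 0,"ay": 0,"az": 3,"gripper": 1},
    {"x": 0,"y": 0,"z": 0,"ax": 0,"ay": 0,"az": 5,"gripper": 1},
  ],
)

```text
clock: 36.38
position: [0.4194, 0.0567, 0.2613]
ee_rot: [0.582, 0.813, -0.0, -0.001]
ft_force: [-0.6, -0.5, -1.8]
grip_width: 0.103
grasp_force: 49.0
```

Request:
apply_moves(
  rows=[
    {"x": 0,"y": 0,"z": 0,"ax": 0,"ay": 0,"az": 5,"gripper": 1},
    {"x": 0,"y": 0,"z": 0,"ax": 0,"ay": 0,"az": 5,"gripper": 1},
    {"x": 0,"y": 0,"z": 0,"ax": 0,"ay": 0,"az": 5,"gripper": 1},
    {"x": 0,"y": 0,"z": 0,"ax": 0,"ay": 0,"az": 3.5,"gripper": 1},
    {"x": 0,"y": 0,"z": 0,"ax": 0,"ay": 0,"az": 0,"gripper": 1},
  ],
)

```text
clock: 36.8
position: [0.4195, 0.0545, 0.2613]
ee_rot: [0.707, 0.707, -0.0, -0.001]
ft_force: [0.3, -0.2, -2.0]
grip_width: 0.108
grasp_force: 49.0
```

```bash
python3 -c "
from h import *
go([.42,.0545,.214],0)"
```

```text
TCP [0.4195 0.0545 0.2613] yaw -0.0 shift [-0.   0.6 47.3] az -0.011911181949244565 F [ 0.3 -0.2 -2. ] w 0.108 t 36.8 j7 -0.27
```

Request:
apply_moves(
  rows=[
    {"x": 0,"y": 0,"z": 16,"ax": 0,"ay": 0,"az": 0,"gripper": 1},
    {"x": 0,"y": 0,"z": 16,"ax": 0,"ay": 0,"az": 0,"gripper": 1},
    {"x": 0,"y": 0,"z": 15,"ax": 0,"ay": 0,"az": 0,"gripper": 1},
    {"x": 0,"y": 0,"z": 0,"ax": 0,"ay": 0,"az": 0,"gripper": 1},
    {"x": 0,"y": 0,"z": 0,"ax": 0,"ay": 0,"az": 0,"gripper": 1},
  ],
)

```text
clock: 37.22
position: [0.4191, 0.0545, 0.2139]
ee_rot: [0.705, 0.709, -0.001, -0.001]
ft_force: [0.2, 0.1, -1.2]
grip_width: 0.107
grasp_force: 49.0
```

Request:
apply_moves(
  rows=[
    {"x": 0,"y": 15,"z": 0,"ax": 0,"ay": 0,"az": 0,"gripper": 1},
    {"x": 0,"y": 20,"z": 0,"ax": 0,"ay": 0,"az": 0,"gripper": 1},
    {"x": 0,"y": 20,"z": 0,"ax": 0,"ay": 0,"az": 0,"gripper": 1},
    {"x": 0,"y": 20,"z": 0,"ax": 0,"ay": 0,"az": 0,"gripper": 1},
    {"x": 0,"y": 10,"z": 0,"ax": 0,"ay": 0,"az": 0,"gripper": 1},
  ],
)

```text
clock: 37.63
position: [0.5066, 0.0551, 0.2148]
ee_rot: [0.706, 0.709, 0.0, -0.0]
ft_force: [0.9, 0.4, -0.9]
grip_width: 0.105
grasp_force: 49.2
```

Request:
apply_moves(
  rows=[
    {"x": 0,"y": 0,"z": 6,"ax": 0,"ay": 0,"az": 0,"gripper": 1},
    {"x": 0,"y": 0,"z": 8,"ax": 0,"ay": 0,"az": 0,"gripper": 1},
    {"x": 0,"y": 0,"z": 6,"ax": 0,"ay": 0,"az": 0,"gripper": 1},
    {"x": 0,"y": 0,"z": 3,"ax": 0,"ay": 0,"az": 0,"gripper": 1},
    {"x": 0,"y": 0,"z": 0,"ax": 0,"ay": 0,"az": 0,"gripper": 1},
  ],
)

```text
clock: 38.05
position: [0.5033, 0.055, 0.19]
ee_rot: [0.706, 0.708, -0.001, -0.001]
ft_force: [0.1, -0.7, -1.0]
grip_width: 0.108
grasp_force: 49.2
```

Request:
apply_moves(
  rows=[
    {"x": 0,"y": 0,"z": 1,"ax": 0,"ay": 0,"az": 0,"gripper": 1},
    {"x": 0,"y": 0,"z": 1,"ax": 0,"ay": 0,"az": 0,"gripper": 1},
    {"x": 0,"y": 0,"z": 0,"ax": 0,"ay": 0,"az": 0,"gripper": 1},
    {"x": 0,"y": 0,"z": 0,"ax": 0,"ay": 0,"az": 0,"gripper": 1},
    {"x": 0,"y": 0,"z": 0,"ax": 0,"ay": 0,"az": 0,"gripper": 1},
  ],
)

```text
clock: 38.47
position: [0.504, 0.055, 0.1894]
ee_rot: [0.706, 0.708, -0.001, -0.001]
ft_force: [-4.9, 0.1, 8.4]
grip_width: 0.105
grasp_force: 50.7
```

Request:
apply_moves(
  rows=[
    {"x": 0,"y": 0,"z": 0,"ax": 0,"ay": 0,"az": 0,"gripper": 0.8},
    {"x": 0,"y": 0,"z": 0,"ax": 0,"ay": 0,"az": 0,"gripper": 0.7},
    {"x": 0,"y": 0,"z": 0,"ax": 0,"ay": 0,"az": 0,"gripper": 0.6},
    {"x": 0,"y": 0,"z": 0,"ax": 0,"ay": 0,"az": 0,"gripper": 0.6},
    {"x": 0,"y": 0,"z": -5,"ax": 0,"ay": 0,"az": 0,"gripper": 0.6},
  ],
)

```text
clock: 38.88
position: [0.5037, 0.0549, 0.1927]
ee_rot: [0.706, 0.708, -0.001, -0.001]
ft_force: [0.8, -0.7, 0.2]
grip_width: 0.398
grasp_force: 0.0
```

Request:
apply_moves(
  rows=[
    {"x": 0,"y": 0,"z": -20,"ax": 0,"ay": 0,"az": 0,"gripper": 0.6},
    {"x": 0,"y": 0,"z": -30,"ax": 0,"ay": 0,"az": 0,"gripper": 0.6},
    {"x": 0,"y": 0,"z": -30,"ax": 0,"ay": 0,"az": 0,"gripper": 0.6},
    {"x": 0,"y": 0,"z": 0,"ax": 0,"ay": 0,"az": 0,"gripper": 0.6},
    {"x": 0,"y": 0,"z": 0,"ax": 0,"ay": 0,"az": 0,"gripper": 0.6},
  ],
)

```text
clock: 39.3
position: [0.5053, 0.0551, 0.2752]
ee_rot: [0.706, 0.708, 0.001, 0.0]
ft_force: [-0.8, -0.3, -1.1]
grip_width: 0.4
grasp_force: 0.0
```

```bash
python3 -c "
from h import *
s=cam('side');t=cam('top')
T=lambda x,y:(250+(x-3)/7.27,190+(y-3)/7.27)
S=lambda x,y:(150+(x-2)/5,215+(y-2)/5)
p=tri(t,T(58,411),s,S(253,76)); print(p)
for z in(.05,.06,.07,.08): print(z,atz(t,T(58,411),z),atz(s,S(253,76),z))
go([.4535,-.1285,.15],0)
cv2.imwrite('pics/s8.png',cv2.resize(np.hstack([s['color'][135:255,190:290],t['color'][145:265,135:255]]),(800,436),interpolation=cv2.INTER_CUBIC)[:,:,::-1])"
```

```text
[ 0.45431023 -0.1284366   0.06620687]
0.05 [ 0.45497106 -0.1285283   0.05      ] [ 0.45018834 -0.10896154  0.05      ]
0.06 [ 0.45495218 -0.12840233  0.06      ] [ 0.45235248 -0.12104057  0.06      ]
0.07 [ 0.4549333  -0.12827636  0.07      ] [ 0.45451661 -0.1331196   0.07      ]
0.08 [ 0.45491442 -0.1281504   0.08      ] [ 0.45668075 -0.14519863  0.08      ]
TCP [0.5041 0.055  0.2729] yaw 0.2 shift [-183.3  -50.9  123. ] az 0.20394408748920512 F [ 0.8 -0.3 -1.5] w 0.402 t 39.4 j7 -0.18
```

View pics/s8.png

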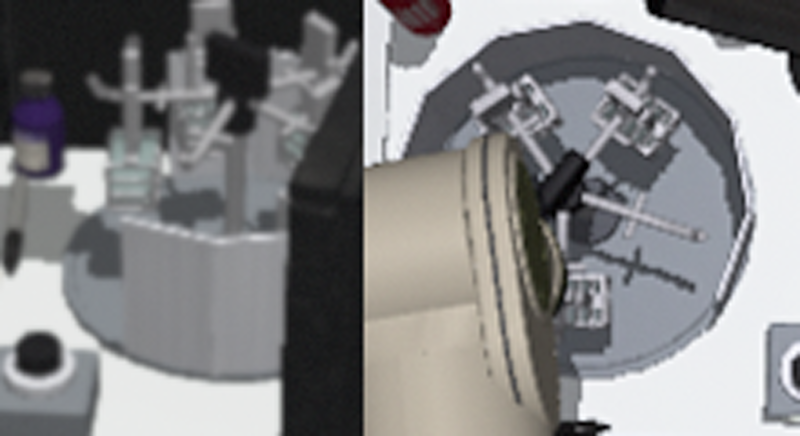

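All three baskets hang on branches 1, 2 and 3. The plunger top is at about (0.454, -0.128, 0.066).

Request:
apply_moves(
  rows=[
    {"x": 0,"y": 0,"z": -15,"ax": 0,"ay": 0,"az": 0,"gripper": 0.6},
    {"x": -36,"y": -10,"z": 0,"ax": 0,"ay": 0,"az": 0,"gripper": 1},
    {"x": -36,"y": -10,"z": 0,"ax": 0,"ay": 0,"az": 0,"gripper": 1},
    {"x": -37,"y": -10,"z": 0,"ax": 0,"ay": 0,"az": 0,"gripper": 1},
    {"x": -37,"y": -10,"z": 0,"ax": 0,"ay": 0,"az": 0,"gripper": 1},
  ],
  newtons=30,
)

```text
clock: 39.82
position: [0.4637, -0.0925, 0.2873]
ee_rot: [0.706, 0.709, -0.002, -0.002]
ft_force: [0.2, -0.3, -0.4]
grip_width: -0.001
grasp_force: 0.0
```

Request:
apply_moves(
  rows=[
    {"x": -37,"y": -10,"z": 0,"ax": 0,"ay": 0,"az": 0,"gripper": 1},
    {"x": 0,"y": 0,"z": 40,"ax": 0,"ay": 0,"az": 0,"gripper": 1},
    {"x": 0,"y": 0,"z": 40,"ax": 0,"ay": 0,"az": 0,"gripper": 1},
    {"x": 0,"y": 0,"z": 40,"ax": 0,"ay": 0,"az": 0,"gripper": 1},
    {"x": 0,"y": 0,"z": 40,"ax": 0,"ay": 0,"az": 0,"gripper": 1},
  ],
)

```text
clock: 40.23
position: [0.4536, -0.1283, 0.1261]
ee_rot: [0.706, 0.708, -0.001, -0.001]
ft_force: [0.9, -0.1, -0.8]
grip_width: -0.005
grasp_force: 0.0
```

Request:
apply_moves(
  rows=[
    {"x": 0,"y": 0,"z": 15,"ax": 0,"ay": 0,"az": 0,"gripper": 1},
    {"x": 0,"y": 0,"z": 10,"ax": 0,"ay": 0,"az": 0,"gripper": 1},
    {"x": 0,"y": 0,"z": 0,"ax": 0,"ay": 0,"az": 0,"gripper": 1},
    {"x": 0,"y": 0,"z": 0,"ax": 0,"ay": 0,"az": 0,"gripper": 1},
    {"x": 0,"y": 0,"z": 0,"ax": 0,"ay": 0,"az": 0,"gripper": 1},
  ],
)

```text
clock: 40.65
position: [0.4555, -0.1283, 0.1047]
ee_rot: [0.706, 0.708, -0.0, -0.0]
ft_force: [-0.3, -0.0, 1.1]
grip_width: -0.004
grasp_force: 0.0
```

```bash
python3 -c "
from h import *
go([.4545,-.1285,.077],0)"
```

```text
TCP [ 0.4555 -0.1283  0.1047] yaw 0.2 shift [-0.1 -1.  27.7] az 0.20126847192292985 F [-0.3 -0.   1.1] w -0.004 t 40.65 j7 0.25
```

Request:
apply_moves(
  rows=[
    {"x": 0,"y": -1,"z": 10,"ax": 0,"ay": 0,"az": 0,"gripper": 1},
    {"x": 0,"y": 0,"z": 10,"ax": 0,"ay": 0,"az": 0,"gripper": 1},
    {"x": 0,"y": 0,"z": 8,"ax": 0,"ay": 0,"az": 0,"gripper": 1},
    {"x": 0,"y": 0,"z": 0,"ax": 0,"ay": 0,"az": 0,"gripper": 1},
    {"x": 0,"y": 0,"z": 0,"ax": 0,"ay": 0,"az": 0,"gripper": 1},
  ],
)

```text
clock: 41.07
position: [0.4538, -0.1281, 0.0754]
ee_rot: [0.706, 0.708, -0.001, -0.001]
ft_force: [0.1, 0.9, 3.8]
grip_width: 0.002
grasp_force: 2.2
```

Request:
apply_moves(
  rows=[
    {"x": 0,"y": 0,"z": 4,"ax": 0,"ay": 0,"az": 0,"gripper": 1},
    {"x": 0,"y": 0,"z": 4,"ax": 0,"ay": 0,"az": 0,"gripper": 1},
    {"x": 0,"y": 0,"z": 0,"ax": 0,"ay": 0,"az": 0,"gripper": 1},
    {"x": 0,"y": 0,"z": 0,"ax": 0,"ay": 0,"az": 0,"gripper": 1},
    {"x": 0,"y": 0,"z": 0,"ax": 0,"ay": 0,"az": 0,"gripper": 1},
  ],
)

```text
clock: 41.48
position: [0.4539, -0.1281, 0.0681]
ee_rot: [0.706, 0.708, -0.001, -0.001]
ft_force: [-0.9, 1.8, 7.4]
grip_width: -0.001
grasp_force: 3.7
```

Request:
apply_moves(
  rows=[
    {"x": 0,"y": 0,"z": 2,"ax": 0,"ay": 0,"az": 0,"gripper": 1},
    {"x": 0,"y": 0,"z": 2,"ax": 0,"ay": 0,"az": 0,"gripper": 1},
    {"x": 0,"y": 0,"z": 0,"ax": 0,"ay": 0,"az": 0,"gripper": 1},
    {"x": 0,"y": 0,"z": 0,"ax": 0,"ay": 0,"az": 0,"gripper": 1},
    {"x": 0,"y": 0,"z": 0,"ax": 0,"ay": 0,"az": 0,"gripper": 1},
  ],
)

```text
clock: 41.9
position: [0.4543, -0.1282, 0.0666]
ee_rot: [0.706, 0.708, 0.0, -0.001]
ft_force: [-15.9, 4.9, 46.3]
grip_width: -0.001
grasp_force: 23.2
```

Request:
apply_moves(
  rows=[
    {"x": 0,"y": 0,"z": -3,"ax": 0,"ay": 0,"az": 0,"gripper": 1},
    {"x": 0,"y": 0,"z": -10,"ax": 0,"ay": 0,"az": 0,"gripper": 1},
    {"x": 0,"y": 0,"z": -30,"ax": 0,"ay": 0,"az": 0,"gripper": 1},
    {"x": 0,"y": 0,"z": -40,"ax": 0,"ay": 0,"az": 0,"gripper": 1},
    {"x": 0,"y": 0,"z": -40,"ax": 0,"ay": 0,"az": 0,"gripper": 1},
  ],
)

```text
clock: 42.32
position: [0.4525, -0.1284, 0.1875]
ee_rot: [0.706, 0.708, -0.002, -0.002]
ft_force: [1.3, 1.2, -0.3]
grip_width: -0.002
grasp_force: 0.0
```

Request:
apply_moves(
  rows=[
    {"x": 0,"y": 0,"z": -30,"ax": 0,"ay": 0,"az": 0,"gripper": 1},
    {"x": 0,"y": 0,"z": 0,"ax": 0,"ay": 0,"az": 0,"gripper": 1},
    {"x": 0,"y": 0,"z": 0,"ax": 0,"ay": 0,"az": 0,"gripper": 1},
    {"x": 0,"y": 0,"z": 0,"ax": 0,"ay": 0,"az": 0,"gripper": 1},
    {"x": 0,"y": 0,"z": 0,"ax": 0,"ay": 0,"az": 0,"gripper": 1},
  ],
)

```text
clock: 42.73
position: [0.4531, -0.1281, 0.2153]
ee_rot: [0.706, 0.708, -0.002, -0.002]
ft_force: [0.7, -0.5, 0.1]
grip_width: 0.003
grasp_force: 0.0
```

```bash
python3 -c "
from h import *
s=cam('side'); p=cv2.imread('pics/s8.png')
cur=cv2.resize(s['color'][135:255,190:290],(364,436),interpolation=cv2.INTER_CUBIC)[:,:,::-1]
d=np.abs(cur.astype(int)-p[:,:364].astype(int)).sum(2)
print('hung basket region diff',d[30:230,80:160].mean(),'knob',d[20:240,170:290].mean(),'plunger region',d[320:400,0:90].mean(), 'max cols',d[30:230,80:160].max())
go([.4545,-.1285,.2],0)"
```

```text
hung basket region diff 40.8648125 knob 19.535378787878788 plunger region 13.18125 max cols 313
TCP [ 0.4531 -0.1281  0.2152] yaw 0.2 shift [-0.4  1.5 15.2] az 0.1957565182786709 F [-0.8 -0.6  0.2] w -0.002 t 42.78 j7 0.18
```

Request:
apply_moves(
  rows=[
    {"x": -40,"y": 0,"z": -10,"ax": 0,"ay": 0,"az": 0,"gripper": 1},
    {"x": -40,"y": 0,"z": -10,"ax": 0,"ay": 0,"az": 0,"gripper": 1},
    {"x": -40,"y": 0,"z": -10,"ax": 0,"ay": 0,"az": 0,"gripper": 1},
    {"x": -40,"y": 0,"z": -10,"ax": 0,"ay": 0,"az": 0,"gripper": 1},
    {"x": 0,"y": 0,"z": 0,"ax": 0,"ay": 0,"az": 0,"gripper": 1},
  ],
)

```text
clock: 43.2
position: [0.4525, -0.2961, 0.2575]
ee_rot: [0.709, 0.705, -0.002, 0.001]
ft_force: [-0.7, -0.7, 0.7]
grip_width: -0.0
grasp_force: 0.0
```

Request:
apply_moves(
  rows=[
    {"x": 0,"y": 0,"z": -40,"ax": 0,"ay": 0,"az": 0,"gripper": 1},
    {"x": 0,"y": 0,"z": -40,"ax": 0,"ay": 0,"az": 0,"gripper": 1},
    {"x": 0,"y": 0,"z": -40,"ax": 0,"ay": 0,"az": 0,"gripper": 1},
    {"x": 0,"y": 0,"z": 0,"ax": 0,"ay": 0,"az": 0,"gripper": 1},
    {"x": 0,"y": 0,"z": 0,"ax": 0,"ay": 0,"az": 0,"gripper": 1},
  ],
)

```text
clock: 43.62
position: [0.4554, -0.2886, 0.3775]
ee_rot: [0.706, 0.708, -0.001, 0.0]
ft_force: [1.5, 0.8, -1.1]
grip_width: -0.001
grasp_force: 0.0
```

```bash
python3 -c "
from h import *
p=cv2.imread('pics/s8.png').astype(np.uint8)
def crop(): return cv2.resize(cam('side')['color'][135:255,190:290],(364,436),interpolation=cv2.INTER_CUBIC)[:,:,::-1].copy()
cur=crop(); cur2=crop()
for n,(a,b,c,e) in dict(basket=(30,230,80,160),knob=(20,240,170,290),plunger=(325,400,5,75)).items():
    r=cv2.matchTemplate(cur[max(a-15,0):b+15,max(c-15,0):e+15],p[a:b,c:e],cv2.TM_CCOEFF_NORMED); _,m,_,l=cv2.minMaxLoc(r)
    d=np.abs(cur.astype(int)-p[:,:364].astype(int)).sum(2)[a:b,c:e]
    print(n,m,(l[0]-min(15,c),l[1]-min(15,a)),'diff',d.mean(),'rows',d.mean(1)[::20].round())
print(np.abs(cur.astype(int)-cur2).mean())
go([.45,-.29,.35],0)"
```

```text
basket 0.9597880244255066 (1, -2) diff 32.2131875 rows [17. 16. 28. 92.  5. 37. 10. 10. 40. 43.]
knob 0.9802231788635254 (0, 0) diff 16.273598484848485 rows [13. 10. 10. 16. 10. 23. 28. 18.  8. 12. 25.]
plunger 0.9998770356178284 (0, 0) diff 2.219809523809524 rows [0. 3. 4. 2.]
1.172728265618174
TCP [ 0.4546 -0.2879  0.375 ] yaw 0.2 shift [-2.1 -4.5 25. ] az 0.20727658952215222 F [-0.8  0.7  0.3] w 0.001 t 43.72 j7 0.54
```

Request:
apply_moves(
  rows=[
    {"x": 0,"y": 0,"z": 0,"ax": 0,"ay": 0,"az": 0,"gripper": 1},
    {"x": 0,"y": 0,"z": 0,"ax": 0,"ay": 0,"az": 0,"gripper": 1},
    {"x": 0,"y": 0,"z": 0,"ax": 0,"ay": 0,"az": 0,"gripper": 1},
    {"x": 0,"y": 0,"z": 0,"ax": 0,"ay": 0,"az": 0,"gripper": 1},
    {"x": 0,"y": 0,"z": 0,"ax": 0,"ay": 0,"az": 0,"gripper": 1},
  ],
)

```text
clock: 44.13
position: [0.4548, -0.2882, 0.3762]
ee_rot: [0.706, 0.708, -0.001, -0.001]
ft_force: [0.0, 0.8, -0.5]
grip_width: -0.006
grasp_force: 0.0
```

Request:
apply_moves(
  rows=[
    {"x": 0,"y": 0,"z": 0,"ax": 0,"ay": 0,"az": 0,"gripper": 1},
    {"x": 0,"y": 0,"z": 0,"ax": 0,"ay": 0,"az": 0,"gripper": 1},
    {"x": 0,"y": 0,"z": 0,"ax": 0,"ay": 0,"az": 0,"gripper": 1},
    {"x": 0,"y": 0,"z": 0,"ax": 0,"ay": 0,"az": 0,"gripper": 1},
    {"x": 0,"y": 0,"z": 0,"ax": 0,"ay": 0,"az": 0,"gripper": 1},
  ],
)

```text
clock: 44.55
position: [0.4549, -0.2882, 0.3765]
ee_rot: [0.706, 0.708, -0.001, -0.001]
ft_force: [-0.1, -1.2, -0.2]
grip_width: 0.001
grasp_force: 0.0
```

```bash
python3 -c "
from h import *
f=[cv2.cvtColor(cam('side')['color'][130:200,195:275],cv2.COLOR_RGB2GRAY).astype(np.float32) for _ in range(12)]
t0=[cv2.cvtColor(cam('top')['color'][145:255,135:250],cv2.COLOR_RGB2GRAY).astype(np.float32) for _ in range(2)]
print([round(float(np.abs(x-f[0])[10:60,20:50].mean()),2) for x in f])
print([np.round(cv2.phaseCorrelate(f[0][10:60,20:50].copy(),x[10:60,20:50].copy())[0],2).tolist() for x in f[1:]])
g=f[-1]-f[0]; print(np.unravel_index(np.abs(g).argmax(),g.shape),np.abs(g).max(), np.abs(t0[1]-t0[0]).max())"
```

```text
[0.0, 0.92, 0.93, 0.94, 0.96, 0.96, 0.93, 0.93, 0.94, 0.93, 0.95, 0.92]
[[-0.0, -0.01], [-0.02, -0.03], [0.01, 0.02], [-0.03, -0.0], [-0.02, 0.01], [0.0, -0.01], [-0.04, -0.05], [-0.01, -0.06], [0.01, -0.01], [-0.04, 0.01], [0.0, -0.01]]
(np.int64(19), np.int64(76)) 31.0 74.0
```

```bash
python3 -c "
from h import *
print(hand_in())"
```

```text
the job is handed in; nothing more can be done
None
```

I handed the job in at about 45 s of the 210 s allowed: the three baskets present hang on branches 1, 2 and 3, and the timer plunger was pushed to its stop (46 N on the fingertips) and sprang back; the side view shows the last basket hanging still, and I saw nothing tipped over.

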